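# Set out the toastie-grill station

## Robot

A 6-joint arm with a two-finger parallel gripper is mounted at the origin on the work surface. World frame = base frame: x ahead of the robot, y to its left, z up, the work surface at z = 0. Lengths are in mm, angles in rad, forces in N, time in s.
With the tool pointing down it reaches from about 250 to 850 mm from the base axis. Payload 12.5 kg.
Tool frame: the origin (TCP) lies at the very end of the fingers, on their centre line; the grasp point (between the pads) lies 19 mm behind it; z points along the fingers, y is the direction in which the jaws open and shut (so a half turn about z gives the same grasp; the last joint's range is limited). The gripper opens to 93 mm and grips with 3 to 60 N. Pads are 15 mm wide; open, the fingers measure 128 mm over their backs; the gripper's body (75 mm by 188 mm) begins 65 mm behind the grasp point.
Start: joints at [1.087, 0.351, 1.652, -0, 1.139, -0.085], TCP at [213.54, 506.838, 218.633] pointing down, gripper open.
Joint ranges: [-2.75, 2.75], [-0.79, 2.1], [0.01, 2.65], [-1.57, 4.71], [0.07, 3.14], [-2.87, 2.87]. Speed limits (rad/s): [2.22, 2.22, 2.79, 3.14, 3.14, 3.14].

## Interface

Orientations are given as a unit quaternion [w, x, y, z].
In Python, from cell import get_obs, camera, get_calibration, hand_in, outline_of, place_of gives the robot as it stands.
- The arm moves only by the tool step_arm, never from a script. Its argument "series" is a list of rows, each an object with "fingers": the closure, from 0 (fully open) to 1 (shut); "offset": the shift along the tool's x, y, z in mm, a list of three; "roll": the turn about the tool's z in degrees. In form: [{"fingers": fingers, "offset": [x, y, z], "roll": roll}, ...]. A call has 1 to 8 rows; each row is the pose to reach, as a shift and turn from the pose commanded when the call began, along the tool's axes at that moment; what a row does not reach only later rows make up. A row lasts 1/12 s, in which the tool goes at most 41.7 mm and 7.16 degrees, less where a joint would pass 70% of its speed; a pose out of reach is approached as far as the arm can. A call with a gripper value outside its range is refused whole. The fingers move at their own pace and stop on an object; "force" is the grip in N (left out, the last holds). Time passes only in rows, so rows that repeat a pose let the fingers close. It gives the time, the measured TCP pose, the force and the opening at its end, in the units of the state.
- get_obs(): the state, without advancing time (a new reading comes with each control period).
- camera(name): name is "scene" or "top"; returns the picture (400x640x3 uint8, red, green, blue); there is no depth.
- get_calibration(name): a dict with "fx", "fy", "cx", "cy" (pixels), "k1" (the pictures are not rectified: a ray, as slopes to the right and down, at radius r is drawn at 1 + k1 r^2 times it, then the intrinsics apply), "camera_from_world" (4x4, takes a point from world to camera coordinates). Camera axes: x right, y down, z forward; pixel columns grow to the right and rows downward; lengths in mm; the calibration is good to about 2 mm. A picture is of the moment at which its call begins. get_calibration takes no time and is no camera call.
- hand_in(): hands the job in, once; it reports no verdict.
Trained networks look in the newest picture that a camera, given by its name, has taken for a name from the list of things; names that differ only in an ending like _2 or _b are one class to them, and where a whole thing is asked for, a point or a joint stands for the part that bears it (a point fixed in the world has none). Each returns a list of dicts, best first, with "confidence" (0 to 1); they miss things now and then, are a little off and sometimes report something else, mostly with a low value. They report only what shows in the picture. A call takes as long as a camera call.
- outline_of(camera, target): "pixels" (400x640 bool, what is visible of it) and "box" ([centre column, centre row, width, height] in pixels, round what is visible of it).
- place_of(camera, target): "location" ([column, row] in pixels: a listed point, or the origin of a listed thing).
The state is a dict: "time": time; "joints": joint angles; "qd": joint speeds; "effort": joint torques, N m; "eef_pos": TCP position; "orientation": TCP orientation; "contact_force": force on the tool from outside, world axes, zero at the start; "ft_torque": the same for the moment, N m; "width": opening from 0.0 (shut) to 1.0 (fully open).
Only numpy, scipy, OpenCV 4.12 (cv2) and the standard library are available. Lean on these libraries where they do the work, as an engineer would, in place of code of your own. Each camera call takes 0.05 s, during which the arm holds its last target.

## Task

Set out the grill station for service. Take the three tools off the white board and lay them in the metal tray in their order of use, counting from the tray's blue-striped edge: oil brush in the first dark lane, turner in the middle one, scraper in the last, each lying flat along its lane and centred on it; and set each timer down, screen up, on the middle of the pad of its own colour. Do not drop the timers, let go of everything, and leave the sauce bottle and the pepper pot standing where they are.

Things in the scene. Friction and masses are not known exactly. Their poses are not given: they have to be found in the camera images.
- brush_center (a point): Oil brush: pale wooden handle, red head 34 mm wide. Loose, flat, 180 mm long (x -90 to 90), head at +x. Point: mid-length, 10 mm above its underside, in the handle: a bar 22 mm wide (y), 20 high, x -90 to 22; grip it here across y. Balances within 15 mm of it. 60-130 g. Starts on a fixed white board 10 mm thick, handle towards the robot, tools about 82 mm apart.
- turner_center (a point): Turner: black handle, flat slotted steel blade 46 mm wide. Loose, flat, 180 mm long (x -90 to 90), head at +x. Point: mid-length, 10 mm above its underside, in the handle: a bar 22 mm wide (y), 20 high, x -90 to 22; grip it here across y. Balances within 15 mm of it. 60-130 g. Starts on a fixed white board 10 mm thick, handle towards the robot, tools about 82 mm apart.
- scraper_center (a point): Grill scraper: teal handle, steel rod and a dark steel cross-bar 48 mm wide at the tip (T shape). Loose, flat, 180 mm long (x -90 to 90), head at +x. Point: mid-length, 10 mm above its underside, in the handle: a bar 22 mm wide (y), 20 high, x -90 to 22; grip it here across y. Balances within 15 mm of it. 60-130 g. Starts on a fixed white board 10 mm thick, handle towards the robot, tools about 82 mm apart.
- orange_timer_center (a point): Loose kitchen timer lying on its back, screen up: 60 (x) by 50 (y) by 24 mm high, rounded edges, grey screen and three white studs on top. Point: its centre, 12 mm above its underside; grip it across y (50 mm). About 50 to 100 g, delicate. Starts on the bare bench, turned by up to 0.3 rad. Body colour: orange.
- green_timer_center (a point): Loose kitchen timer lying on its back, screen up: 60 (x) by 50 (y) by 24 mm high, rounded edges, grey screen and three white studs on top. Point: its centre, 12 mm above its underside; grip it across y (50 mm). About 50 to 100 g, delicate. Starts on the bare bench, turned by up to 0.3 rad. Body colour: green.
- orange_pad: Fixed square pad on the bench, 75 by 75 mm, top 5 mm above the bench, with a thin grey square line on it; origin: centre of its underside. Colour: orange.
- green_pad: Fixed square pad on the bench, 75 by 75 mm, top 5 mm above the bench, with a thin grey square line on it; origin: centre of its underside. Colour: green.
- tray: Fixed flat metal tray 250 x 250 mm; floor 6 mm above the bench, lips 14 mm high at the ends x = +-122 mm, open sides. Origin: centre of underside. Three dark lanes along x, 210 x 50 mm, centred at x = 0, y = +85 mm (first), 0 (middle), -85 mm (last); blue stripe along the edge y = +119 mm. Left or right of the pads, turned up to 0.18 rad; the white board is opposite.
- sauce_center (a point): Red sauce bottle with white cap, 48 mm across, 85 mm high, standing loose beyond the work; leave alone. Point: its middle, 42.5 mm up.
- pepper_center (a point): Amber pepper pot with steel cap, 44 mm across, 75 mm high, standing loose beyond the work; leave alone. Point: its middle, 37.5 mm up.

How it is judged (in metres and radians):
At the end, for the whole second after the job is handed in: Brush, turner, scraper flat in the first, middle, last lane from the blue stripe, within 15 mm of its middle across and along, and 0.2 rad of its direction (either way); each timer screen up on its own colour of pad, within 12 mm of its centre; all released and at rest (x of brush_center in the frame of tray between -0.015 and 0.015 m and y of brush_center in the frame of tray between 0.07 and 0.1 m and z of each of brush_center, turner_center, scraper_center in the frame of tray below 0.021 m and angle between each of brush_center, turner_center, scraper_center, orange_timer_center, green_timer_center's own z axis and vertical below 0.15 rad and angle between the x axis of each of brush_center, turner_center, scraper_center and the x axis of tray, either way round below 0.2 rad and linear speed of each of brush, turner, scraper, orange_timer, green_timer below 0.02 m/s and x of turner_center in the frame of tray between -0.015 and 0.015 m and y of turner_center in the frame of tray between -0.015 and 0.015 m and x of scraper_center in the frame of tray between -0.015 and 0.015 m and y of scraper_center in the frame of tray between -0.1 and -0.07 m and horizontal distance between orange_timer_center and orange_pad below 0.012 m and z of orange_timer_center in the frame of orange_pad below 0.022 m and horizontal distance between green_timer_center and green_pad below 0.012 m and z of green_timer_center in the frame of green_pad below 0.022 m); the robot touches nothing.
It fails at once if the orange timer is dropped or thrown (height (world z) of orange_timer_center above 0.06 m and linear speed of orange_timer above 0.4 m/s and contact force between the fingers and orange_timer below 0.05 N).
It fails at once if the green timer is dropped or thrown (height (world z) of green_timer_center above 0.06 m and linear speed of green_timer above 0.4 m/s and contact force between the fingers and green_timer below 0.05 N).
It fails at once if the sauce bottle is pushed more than 30 mm or tipped (distance of sauce_center from where it was at the start of the episode above 0.03 m or angle between sauce_center's own z axis and vertical above 0.5 rad).
It fails at once if the pepper pot is pushed more than 30 mm or tipped (distance of pepper_center from where it was at the start of the episode above 0.03 m or angle between pepper_center's own z axis and vertical above 0.5 rad).
It also fails if it takes over 144 s, if anything falls off the work surface, if the arm or the gripper's body presses on something with over 40 N, if the wrist force passes 120 N, or if a joint passes its speed limit or range.

## Working session

There is one attempt and no reset: what is moved stays moved. The work goes in short steps, Python scripts to look and compute and a tool call to move; the robot and the scene stay as the last step left them, time stands still between calls to the robot, and variables do not carry over. Pictures are saved under pics/ and viewed, and the job is handed in when it is done.

Besides the shell and the picture viewer there is one more tool, called after ">>>" as a command line: name --argument value ..., lists and objects as JSON in quotes. step_arm: Moves the arm, as the interface text tells. Its arguments: {"type":"object","properties":{"series":{"type":"array"},"force":{"type":"number"}},"required":["series"]}

```bash
ls; mkdir -p pics
python3 - <<'E'
from cell import *
import cv2
o=get_obs();print({k:o[k] for k in("time","eef_pos","orientation","width","joints")})
for n in("scene","top"):
    im=camera(n);cv2.imwrite(f"pics/{n}0.png",im[:,:,::-1]);c=get_calibration(n);print(n,c)
E
```

```text
pics
{'time': 0.0, 'eef_pos': array([213.36609536, 506.53954332, 218.09548245]), 'orientation': array([-1.81295013e-04,  1.98077730e-01,  9.80186128e-01, -5.78741704e-04]), 'width': 1.0004506787704495, 'joints': array([ 1.08741554e+00,  3.51243013e-01,  1.65243000e+00,  2.61599954e-05,
        1.13913235e+00, -8.45988673e-02])}
scene {'fx': 411.05468208312516, 'fy': 411.05468208312516, 'cx': 318.9673031574887, 'cy': 199.5559394195461, 'k1': -0.08695041542232428, 'camera_from_world': array([[-3.32825284e-01,  9.42983581e-01,  3.04916063e-03,
         1.89463589e+02],
       [ 5.98693521e-01,  2.13804397e-01, -7.71915635e-01,
        -3.04223441e+02],
       [-7.28555693e-01, -2.55087527e-01, -6.35717669e-01,
         1.47524479e+03],
       [ 0.00000000e+00,  0.00000000e+00,  0.00000000e+00,
         1.00000000e+00]])}
top {'fx': 501.86738967157237, 'fy': 501.86738967157237, 'cx': 312.83262712291616, 'cy': 192.2539759531344, 'k1': 0.04156166165867642, 'camera_from_world': array([[ 1.54584255e-02, -9.99880179e-01,  8.14891146e-04,
        -2.22208758e+01],
       [-9.97699567e-01, -1.54785019e-02, -6.59999176e-02,
         5.92977175e+02],
       [ 6.60046228e-02,  2.07238269e-04, -9.97819296e-01,
         1.29917171e+03],
       [ 0.00000000e+00,  0.00000000e+00,  0.00000000e+00,
         1.00000000e+00]])}
```

View pics/scene0.png

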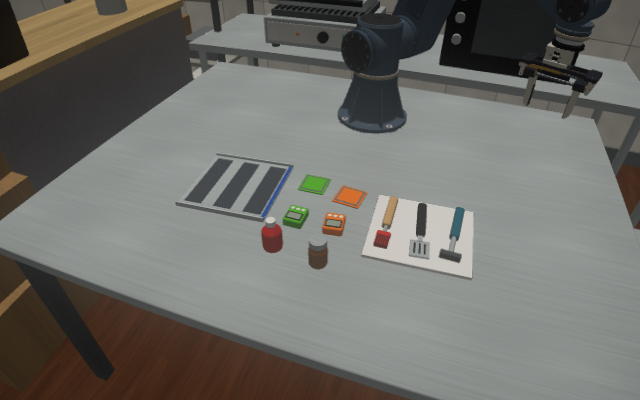

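View pics/top0.png

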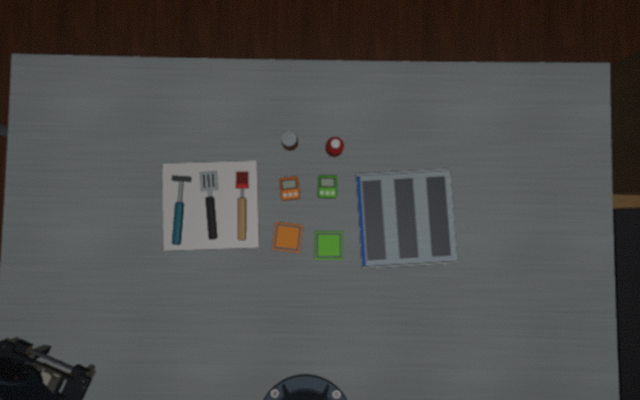

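```bash
cat > h.py <<'E'
import numpy as np,cv2
from cell import *
def und(n,u,v):
    c=get_calibration(n); xd=(u-c["cx"])/c["fx"];yd=(v-c["cy"])/c["fy"]
    x,y=xd,yd
    for _ in range(30):
        f=1+c["k1"]*(x*x+y*y); x,y=xd/f,yd/f
    return np.array([x,y,1.])
def toworld(n,u,v,z):
    T=get_calibration(n)["camera_from_world"];R=T[:3,:3];t=T[:3,3]
    d=R.T@und(n,u,v);o=-R.T@t
    return o+d*(z-o[2])/d[2]
def topix(n,p):
    c=get_calibration(n);T=c["camera_from_world"];q=T[:3,:3]@np.array(p,float)+T[:3,3]
    x,y=q[0]/q[2],q[1]/q[2];f=1+c["k1"]*(x*x+y*y)
    return np.array([c["cx"]+c["fx"]*x*f,c["cy"]+c["fy"]*y*f])
E
python3 - <<'E'
from h import *
Z=dict(brush_center=20,turner_center=20,scraper_center=20,orange_timer_center=12,green_timer_center=12,orange_pad=0,green_pad=0,tray=0,sauce_center=42.5,pepper_center=37.5)
for t,z in Z.items():
  for n in("top","scene"):
    for r in place_of(n,t)[:2]:
        print(t,n,round(r["confidence"],2),np.round(r["location"],1),np.round(toworld(n,*r["location"],z)[:2],1))
E
```

```text
brush_center top 0.96 [241.6 203.7] [560.3 173.1]
brush_center scene 0.57 [388.3 219.6] [553.8 176.3]
turner_center top 0.67 [212.5 202.6] [562.  249.2]
turner_center scene 0.64 [420.2 229.6] [563.3 257. ]
scraper_center top 0.66 [178.4 210.7] [539.5 337.3]
scraper_center top 0.3 [332.3 146.1] [716.2 -62.6]
scraper_center scene 0.86 [450.9 232.6] [549.1 329.1]
orange_timer_center top 0.82 [289.3 189.6] [599.8  49.3]
orange_timer_center scene 0.83 [335.4 222.3] [598.6  53.5]
green_timer_center top 0.96 [327.9 184.6] [614.7 -52.6]
green_timer_center scene 0.69 [294.5 217.7] [616.9 -48.3]
orange_pad top 0.79 [286.5 236.3] [476.5  54.9]
orange_pad top 0.71 [288.3 141.1] [731.1  54.9]
orange_pad scene 0.7 [347.5 195.9] [474.1  48.7]
green_pad top 0.64 [328.7 244.7] [456.1 -57.2]
green_pad scene 0.59 [313.1 188.7] [475.7 -50.3]
tray top 0.8 [408.  212.7] [ 544.1 -266.6]
tray scene 0.64 [234.7 182.7] [ 524.5 -269.4]
sauce_center scene 0.66 [271.8 233.3] [715.2 -63.6]
pepper_center top 0.73 [289.7 141.9] [722.7  49.3]
pepper_center scene 0.63 [316.5 251.8] [730.8  51.1]
pepper_center scene 0.37 [295.1 216.1] [637.  -37.6]
```

The top view shows, left to right, the board with scraper, turner and brush, the pads and timers in the middle (around x 285–330), and the tray at 355–457 with its blue edge on the left. I'll measure more precisely from outlines.

Run:
```python
from h import *
a=camera("top");
crop=a[130:275,155:465]; cv2.imwrite("pics/crop0.png",cv2.resize(crop[:,:,::-1],None,fx=2.58,fy=2.58,interpolation=cv2.INTER_CUBIC))
Z=dict(brush_center=30,turner_center=30,scraper_center=30,orange_timer_center=24,green_timer_center=24,orange_pad=5,green_pad=5,tray=6)
for t,z in Z.items():
    for n in("top","scene"):
      if n=="scene" and "pad" not in t and "tray" not in t: continue
      for r in outline_of(n,t)[:1]:
        ys,xs=np.nonzero(r["pixels"])
        P=np.array([toworld(n,u,v,z)[:2] for u,v in zip(xs,ys)],np.float32)
        (c,s,ang)=cv2.minAreaRect(P)
        m=P.mean(0); w,V=np.linalg.eigh(np.cov(P.T)); d=V[:,1]; d=d*np.sign(d[0])
        print(t,n,round(r["confidence"],2),len(xs),"rect",np.round(c,1),np.round(s,1),round(ang,1),"mean",np.round(m,1),"pca deg",round(np.degrees(np.arctan2(d[1],d[0])),1))
```

```text
brush_center top 0.68 559 rect [554.3 173.2] [176.9  31.2] 1.4 mean [558.1 172.8] pca deg 1.0
turner_center top 0.92 801 rect [555.4 252.1] [176.7  47.6] 6.4 mean [566.8 255.3] pca deg 5.8
scraper_center top 0.88 543 rect [540.3 328. ] [173.6  44.1] 1.0 mean [539.4 334.1] pca deg -3.5
orange_timer_center top 0.68 404 rect [603.2  50.9] [57.8 49.8] 1.1 mean [603.9  50.1] pca deg 9.9
green_timer_center top 0.55 434 rect [608.7 -48.6] [60.5 49.8] 0.7 mean [608.8 -49.1] pca deg -3.7
orange_pad top 0.61 841 rect [474.3  54.5] [78.6 76.9] 84.5 mean [474.4  54.3] pca deg -54.3
orange_pad scene 0.79 496 rect [480.2  54.9] [76.5 78.1] 82.9 mean [481.   54.9] pca deg 23.6
green_pad top 0.91 861 rect [455.6 -53.8] [78.7 76.6] 0.6 mean [456.7 -55.5] pca deg 27.8
green_pad scene 0.64 424 rect [461.  -55.3] [78.3 73.7] 1.9 mean [461.9 -55. ] pca deg 27.0Traceback (most recent call last):
  File "<stdin>", line 10, in <module>
  File "h.py", line 11, in toworld
    d=R.T@und(n,u,v);o=-R.T@t
          ~~~^^^^^^^
  File "h.py", line 4, in und
    c=get_calibration(n); xd=(u-c["cx"])/c["fx"];yd=(v-c["cy"])/c["fy"]
ValueError: time passes only in moves, steps and waits
```

View pics/crop0.png

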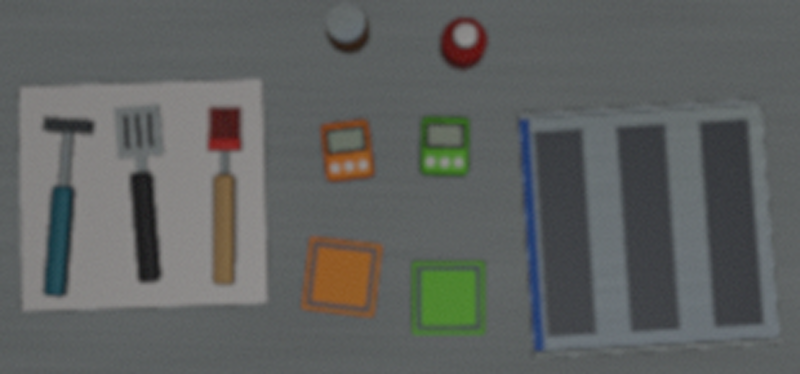

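```bash
sed -i 's/^from cell import \*/from cell import *\nfrom cell import get_calibration as _gc\nimport functools\nget_calibration=functools.lru_cache(None)(_gc)/' h.py
cat > meas.py <<'E'
from h import *
def run(show=None):
  a=camera("top"); S=4
  big=cv2.resize(a,None,fx=S,fy=S,interpolation=cv2.INTER_CUBIC)
  big=cv2.GaussianBlur(big,(0,0),2)
  hsv=cv2.cvtColor(big,cv2.COLOR_RGB2HSV); H,s,V=[hsv[:,:,i].astype(int) for i in range(3)]
  yy,xx=np.mgrid[0:big.shape[0],0:big.shape[1]]
  roi=(xx>S*155)&(xx<S*470)&(yy>S*160)&(yy<S*275)
  M=dict(orange=((H>5)&(H<17)&(s>150),"o"),green=((H>40)&(H<70)&(s>120),"g"),
    wood=((H>8)&(H<22)&(s>70)&(s<160)&(V>90),"w"),teal=((H>85)&(H<105)&(s>110)&(V<130),"t"),
    dark=((V<80)&(s<75),"d"),blue=((H>105)&(H<125)&(s>130),"b"),red=(((H<5)|(H>174))&(s>150),"r"))
  for k,(m,_) in M.items():
    m=(m&roi).astype(np.uint8)
    m=cv2.morphologyEx(m,cv2.MORPH_OPEN,np.ones((5,5)))
    cs,_=cv2.findContours(m,cv2.RETR_EXTERNAL,cv2.CHAIN_APPROX_NONE)
    for c in cs:
        if cv2.contourArea(c)<1200: continue
        px=(c[:,0,:]+.5)/S-.5
        u0,v0=px.mean(0)
        for z in ({"orange":(5,24),"green":(5,24),"wood":(30,),"teal":(30,),"dark":(30,6.5),"blue":(6,),"red":(25,)}[k]):
          P=np.array([toworld("top",u,v,z)[:2] for u,v in px],np.float32)
          (cc,sz,an)=cv2.minAreaRect(P)
          b=cv2.moments(P.reshape(-1,1,2)); cen=(b['m10']/b['m00'],b['m01']/b['m00'])
          d=0.5*np.degrees(np.arctan2(2*b['mu11'],b['mu20']-b['mu02']))
          print(k,"px",np.round((u0,v0)),"z",z,"rect",np.round(cc,1),np.round(sz,1),round(an,1),"cen",np.round(cen,1),"axis",round(d,1))
if __name__=="__main__": run()
E
python3 meas.py
```

```text
orange px [287. 237.] z 5 rect [475.4  53.3] [53.3 53.1] 84.4 cen [475.5  53.4] axis -28.7
orange px [287. 237.] z 24 rect [475.8  52.3] [52.5 52.4] 84.4 cen [475.9  52.4] axis -28.7
green px [328. 245.] z 5 rect [455.5 -56.5] [54.4 53.5] 0.8 cen [455.4 -56.2] axis -13.1
green px [328. 245.] z 24 rect [456.2 -55.9] [53.7 52.7] 0.8 cen [456.2 -55.5] axis -13.1
wood px [287. 237.] z 30 rect [475.8  52. ] [75.7 75.6] 84.0 cen [475.9  51.9] axis -75.9
wood px [241. 218.] z 30 rect [521.9 171.4] [107.6  18.2] 1.4 cen [522.2 171.4] axis 1.3
wood px [290. 194.] z 30 rect [587.   46.5] [15.  51.1] 7.7 cen [587.   46.7] axis -81.9
teal px [177. 223.] z 30 rect [508.  336.2] [ 16.8 104.4] 87.2 cen [508.  336.2] axis -2.7
dark px [211. 217.] z 30 rect [523.8 250.3] [111.1  22.6] 6.2 cen [523.6 250.2] axis 6.4
dark px [211. 217.] z 6.5 rect [524.1 255. ] [113.1  23. ] 6.2 cen [523.9 255. ] axis 6.4
dark px [374. 219.] z 30 rect [ 524.8 -171.3] [202.3  45.7] 4.1 cen [ 525.7 -171.5] axis 4.3
dark px [374. 219.] z 6.5 rect [ 525.1 -174.1] [206.   46.6] 4.1 cen [ 526.  -174.3] axis 4.3
dark px [406. 218.] z 30 rect [ 530.8 -254.4] [202.9  46.4] 4.0 cen [ 531.7 -254.9] axis 4.3
dark px [406. 218.] z 6.5 rect [ 531.3 -258.8] [206.5  47.2] 4.0 cen [ 532.2 -259.2] axis 4.3
dark px [438. 216.] z 30 rect [ 536.9 -337.9] [203.3  46.6] 4.0 cen [ 537.5 -338.2] axis 4.3
dark px [438. 216.] z 6.5 rect [ 537.4 -343.7] [206.9  47.4] 4.0 cen [ 538. -344.] axis 4.3
dark px [181. 178.] z 30 rect [623.  330.2] [49.  14.6] 87.1 cen [623.5 330.4] axis 87.5
dark px [181. 178.] z 6.5 rect [625.1 336.4] [49.8 14.9] 87.1 cen [625.6 336.6] axis 87.5
blue px [361. 221.] z 6 rect [ 521.7 -140. ] [231.5   6.8] 4.3 cen [ 522.7 -140.2] axis 4.3
red px [242. 180.] z 25 rect [622.2 173.8] [36.1 27.5] 0.9 cen [621.  173.8] axis 0.3
```

```bash
cat > plan.py <<'E'
import sys
from h import *
from scipy.spatial.transform import Rotation as Ro
def plan(x,y,z,jaw):
    o=get_obs();q=o["orientation"];R=Ro.from_quat([q[1],q[2],q[3],q[0]]).as_matrix()
    d=R.T@(np.array([x,y,z])-o["eef_pos"])
    ya=np.degrees(np.arctan2(R[1,1],R[0,1]))
    r=-(((jaw-ya)+90)%180-90)
    print("t",round(o["time"],2),"at",np.round(o["eef_pos"],1),"jaw",round(ya,1),"w",round(o["width"]*93,1),"| offset",np.round(d,1),"roll",round(r,1),"j6",round(o["joints"][5],2),"F",np.round(o["contact_force"],1))
if __name__=="__main__": plan(*map(float,sys.argv[1:5]))
E
python3 plan.py 556 172.2 120 91.3
```

```text
t 1.7 at [213.5 506.8 218.6] jaw 67.2 w 93.2 | offset [-445.5 -175.4   98.6] roll -24.1 j6 -0.08 F [-0.1  0.2  1.2]
```

>>> step_arm --series '[{"fingers": 0.35,"offset": [-220,-88,40],"roll": -24.1},{"fingers": 0.35,"offset": [-220,-88,40],"roll": -24.1},{"fingers": 0.35,"offset": [-220,-88,40],"roll": -24.1},{"fingers": 0.35,"offset": [-220,-88,40],"roll": -24.1},{"fingers": 0.35,"offset": [-220,-88,40],"roll": -24.1},{"fingers": 0.35,"offset": [-220,-88,40],"roll": -24.1},{"fingers": 0.35,"offset": [-220,-88,40],"roll": -24.1},{"fingers": 0.35,"offset": [-220,-88,40],"roll": -24.1}]' --force 12

```text
time: 2.37
eef_pos: [383.2, 338.9, 178.3]
orientation: [-0.0, -0.009, 1.0, -0.0]
contact_force: [-0.7, 1.1, -0.4]
width: 0.649
```

```bash
python3 plan.py 556 172.2 80 91.3
```

```text
t 2.37 at [383.2 338.9 178.3] jaw 91.0 w 60.3 | offset [-169.8 -169.8   98.3] roll -0.3 j6 -0.96 F [-0.7  1.1 -0.4]
```

>>> step_arm --series '[{"fingers": 0.35,"offset": [-169.8,-169.8,98],"roll": -0.3},{"fingers": 0.35,"offset": [-169.8,-169.8,98],"roll": -0.3},{"fingers": 0.35,"offset": [-169.8,-169.8,98],"roll": -0.3},{"fingers": 0.35,"offset": [-169.8,-169.8,98],"roll": -0.3},{"fingers": 0.35,"offset": [-169.8,-169.8,98],"roll": -0.3},{"fingers": 0.35,"offset": [-169.8,-169.8,98],"roll": -0.3},{"fingers": 0.35,"offset": [-169.8,-169.8,98],"roll": -0.3},{"fingers": 0.35,"offset": [-169.8,-169.8,98],"roll": -0.3}]'

```text
time: 3.03
eef_pos: [556.1, 173.7, 79.5]
orientation: [-0.001, -0.013, 1.0, -0.0]
contact_force: [0.0, -0.2, 0.2]
width: 0.65
```

```bash
python3 plan.py 556 172.2 13 91.3
python3 - <<'E'
from h import *
a=camera("top");cv2.imwrite("pics/top1.png",cv2.resize(a[130:275,155:465,::-1],None,fx=2.58,fy=2.58))
a=camera("scene");cv2.imwrite("pics/sc1.png",cv2.resize(a[80:300,300:500,::-1],None,fx=2.6,fy=2.6))
E
```

```text
t 3.03 at [556.1 173.7  79.5] jaw 91.5 w 60.5 | offset [ 0.  -1.4 66.5] roll 0.2 j6 -1.37 F [ 0.  -0.2  0.2]
```

View pics/sc1.png

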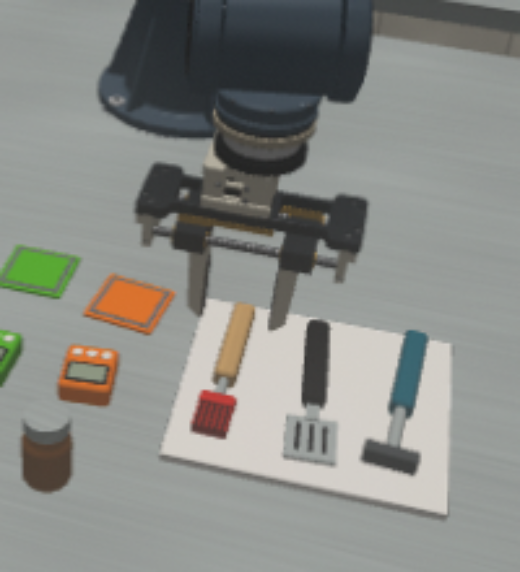

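View pics/top1.png

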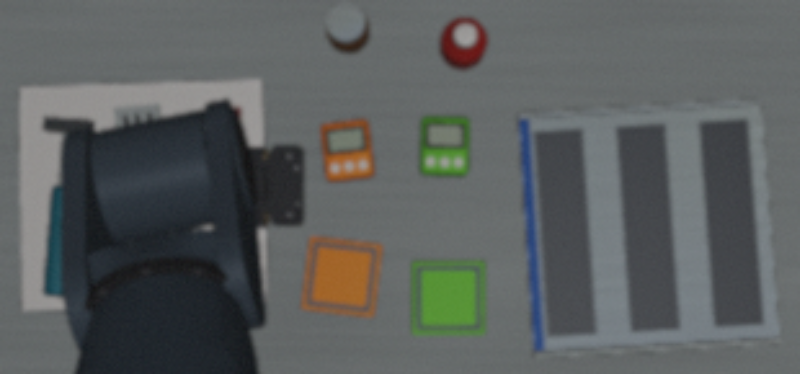

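The scene view shows the fingers straddling the brush handle (tips near crop (204,308) and (278,325)). I'll check this against the projection, then descend.

Run:
```python
from h import *
for dy in(-30,-48,0,30,48):
    p=topix("scene",[556,173.7+dy,80]); print(dy,np.round((p-[300,80])*2.6))
```

```text
-30 [201. 308.]
-48 [182. 304.]
0 [233. 315.]
30 [266. 322.]
48 [286. 327.]
```

>>> step_arm --series '[{"fingers": 0.35,"offset": [0,-1.4,25],"roll": -0.2},{"fingers": 0.35,"offset": [0,-1.4,45],"roll": -0.2},{"fingers": 0.35,"offset": [0,-1.4,45],"roll": -0.2},{"fingers": 0.35,"offset": [0,-1.4,45],"roll": -0.2}]'

```text
time: 3.47
eef_pos: [554.6, 174.3, 36.1]
orientation: [-0.0, -0.016, 1.0, -0.0]
contact_force: [0.8, -0.0, -0.3]
width: 0.648
```

```bash
python3 plan.py 556 172.2 13 91.3
python3 - <<'E'
from h import *
a=camera("scene");cv2.imwrite("pics/sc2.png",cv2.resize(a[150:280,340:500,::-1],None,fx=4,fy=4))
E
```

```text
t 3.47 at [554.6 174.3  36.1] jaw 91.9 w 60.3 | offset [-1.3 -2.2 23.1] roll 0.6 j6 -1.38 F [ 0.8 -0.  -0.3]
```

View pics/sc2.png

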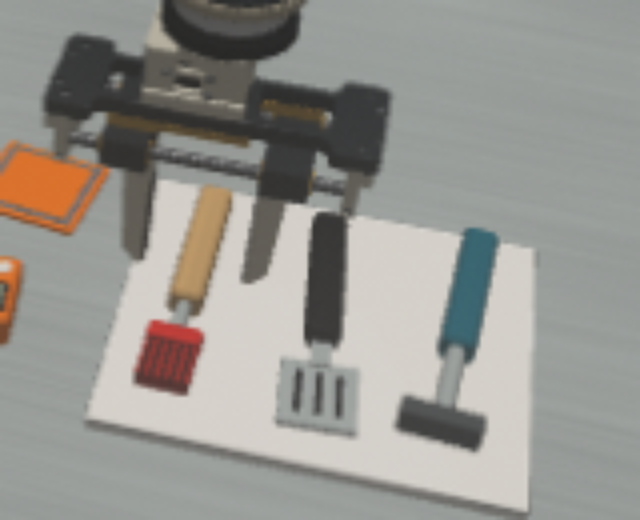

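>>> step_arm --series '[{"fingers": 0.35,"offset": [-1.3,-2.2,12],"roll": 0.6},{"fingers": 0.35,"offset": [-1.3,-2.2,23],"roll": 0.6},{"fingers": 0.35,"offset": [-1.3,-2.2,23],"roll": 0.6},{"fingers": 0.35,"offset": [-1.3,-2.2,23],"roll": 0.6}]'

```text
time: 3.85
eef_pos: [556.6, 170.6, 12.1]
orientation: [-0.001, -0.01, 1.0, -0.0]
contact_force: [-0.1, 0.3, 0.1]
width: 0.653
```

```bash
python3 plan.py 556 172.2 13 91.3;python3 plan.py 556 172.2 13 91.3; python3 -c "
from h import *
camera('top')"; python3 plan.py 556 172.2 13 91.3
```

```text
t 3.85 at [556.6 170.6  12.1] jaw 91.1 w 60.7 | offset [ 0.5  1.6 -0.9] roll -0.2 j6 -1.37 F [-0.1  0.3  0.1]
t 3.85 at [556.6 170.6  12.1] jaw 91.1 w 60.7 | offset [ 0.5  1.6 -0.9] roll -0.2 j6 -1.37 F [-0.1  0.3  0.1]
t 3.9 at [556.9 170.7  12.5] jaw 91.1 w 60.2 | offset [ 0.8  1.5 -0.5] roll -0.2 j6 -1.37 F [0.3 0.2 1. ]
```

>>> step_arm --series '[{"fingers": 0.35,"offset": [0,1.5,-0.5],"roll": 0},{"fingers": 1,"offset": [0,1.5,-0.5],"roll": 0},{"fingers": 1,"offset": [0,1.5,-0.5],"roll": 0},{"fingers": 1,"offset": [0,1.5,-0.5],"roll": 0},{"fingers": 1,"offset": [0,1.5,-0.5],"roll": 0},{"fingers": 1,"offset": [0,1.5,-0.5],"roll": 0},{"fingers": 1,"offset": [0,1.5,-0.5],"roll": 0},{"fingers": 1,"offset": [0,1.5,-0.5],"roll": 0}]' --force 25

```text
time: 4.57
eef_pos: [557.0, 172.2, 13.2]
orientation: [0.0, -0.01, 1.0, 0.0]
contact_force: [-1.1, -0.4, -0.1]
width: 0.234
```

```bash
python3 plan.py 525.5 -174.2 130 94.2
```

```text
t 4.57 at [557.  172.2  13.2] jaw 91.2 w 21.7 | offset [  38.4 -345.7 -116.8] roll -3.0 j6 -1.37 F [-1.1 -0.4 -0.1]
```

>>> step_arm --series '[{"fingers": 1,"offset": [0,0,-15],"roll": 0},{"fingers": 1,"offset": [0,0,-45],"roll": 0},{"fingers": 1,"offset": [0,0,-80],"roll": 0},{"fingers": 1,"offset": [4,-35,-100],"roll": -1},{"fingers": 1,"offset": [8,-75,-100],"roll": -2},{"fingers": 1,"offset": [12,-115,-100],"roll": -3},{"fingers": 1,"offset": [16,-155,-100],"roll": -3},{"fingers": 1,"offset": [16,-155,-100],"roll": -3}]'

```text
time: 5.23
eef_pos: [543.4, 11.5, 113.2]
orientation: [-0.0, -0.034, 0.999, -0.001]
contact_force: [-0.4, -0.3, -0.2]
width: 0.232
```

```bash
python3 plan.py 526.5 -174.2 80 94.2;python3 - <<'E'
from h import *
a=camera("scene");cv2.imwrite("pics/sc3.png",cv2.resize(a[100:280,200:440,::-1],None,fx=3,fy=3))
E
```

```text
t 5.23 at [543.4  11.5 113.2] jaw 93.9 w 21.6 | offset [  29.6 -184.1   33.4] roll -0.3 j6 -1.7 F [-0.4 -0.3 -0.2]
```

View pics/sc3.png

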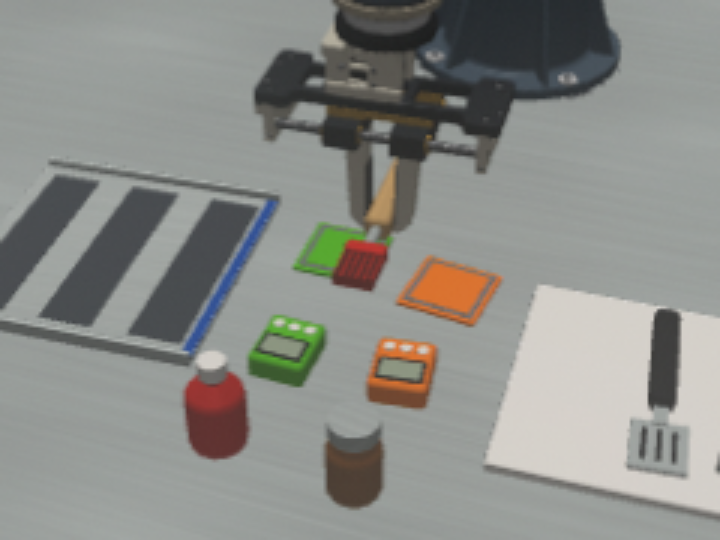

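The brush is held, head away from the robot, above the pads. On to the first lane.

>>> step_arm --series '[{"fingers": 1,"offset": [7,-40,5],"roll": -0.3},{"fingers": 1,"offset": [14,-80,10],"roll": -0.3},{"fingers": 1,"offset": [21,-120,20],"roll": -0.3},{"fingers": 1,"offset": [27,-155,30],"roll": -0.3},{"fingers": 1,"offset": [29.6,-184,33],"roll": -0.3},{"fingers": 1,"offset": [29.6,-184,33],"roll": -0.3},{"fingers": 1,"offset": [29.6,-184,33],"roll": -0.3}]'

```text
time: 5.87
eef_pos: [527.8, -169.0, 79.7]
orientation: [-0.0, -0.038, 0.999, 0.0]
contact_force: [-0.4, 0.9, -0.4]
width: 0.234
```

```bash
python3 plan.py 526.5 -174.2 10 94.2
```

```text
t 5.87 at [ 527.8 -169.    79.7] jaw 94.4 w 21.8 | offset [ 1.7 -5.1 69.7] roll 0.2 j6 -2.04 F [-0.4  0.9 -0.4]
```

>>> step_arm --series '[{"fingers": 1,"offset": [1,-4,25],"roll": 0},{"fingers": 1,"offset": [1,-4,50],"roll": 0},{"fingers": 1,"offset": [1,-4,58],"roll": 0},{"fingers": 1,"offset": [1,-4,58],"roll": 0},{"fingers": 1,"offset": [1,-4,58],"roll": 0},{"fingers": 1,"offset": [1,-4,58],"roll": 0}]'

```text
time: 6.37
eef_pos: [528.1, -172.4, 23.4]
orientation: [0.001, -0.039, 0.999, -0.0]
contact_force: [0.7, 0.9, -0.9]
width: 0.236
```

```bash
python3 plan.py 526.5 -174.2 9.5 94.2
```

```text
t 6.37 at [ 528.1 -172.4   23.4] jaw 94.5 w 21.9 | offset [ 1.7 -1.6 13.9] roll 0.3 j6 -2.05 F [ 0.7  0.9 -0.9]
```

>>> step_arm --series '[{"fingers": 1,"offset": [1.5,-1.6,8],"roll": 0.2},{"fingers": 1,"offset": [1.5,-1.6,13.5],"roll": 0.2},{"fingers": 1,"offset": [1.5,-1.6,13.5],"roll": 0.2},{"fingers": 1,"offset": [1.5,-1.6,13.5],"roll": 0.2},{"fingers": 1,"offset": [1.5,-1.6,13.5],"roll": 0.2},{"fingers": 0.5,"offset": [1.5,-1.6,13.5],"roll": 0.2},{"fingers": 0.5,"offset": [1.5,-1.6,13.5],"roll": 0.2},{"fingers": 0.5,"offset": [1.5,-1.6,13.5],"roll": 0.2}]'

```text
time: 7.03
eef_pos: [525.8, -174.6, 8.7]
orientation: [0.0, -0.037, 0.999, -0.0]
contact_force: [0.2, -0.4, -0.1]
width: 0.401
```

```bash
python3 plan.py 557.5 254 13 96.2
```

```text
t 7.03 at [ 525.8 -174.6    8.7] jaw 94.2 w 37.3 | offset [-63.3 425.   -4.3] roll -2.0 j6 -2.05 F [ 0.2 -0.4 -0.1]
```

>>> step_arm --series '[{"fingers": 0.5,"offset": [0,0,-30],"roll": 0},{"fingers": 0.4,"offset": [0,0,-65],"roll": 0},{"fingers": 0.35,"offset": [-5,20,-95],"roll": 0},{"fingers": 0.35,"offset": [-11,60,-95],"roll": 0},{"fingers": 0.35,"offset": [-17,100,-95],"roll": 0},{"fingers": 0.35,"offset": [-23,140,-95],"roll": 0},{"fingers": 0.35,"offset": [-29,180,-95],"roll": 0},{"fingers": 0.35,"offset": [-35,220,-95],"roll": 0}]'

```text
time: 7.7
eef_pos: [544.2, 49.3, 103.9]
orientation: [0.0, -0.037, 0.999, -0.0]
contact_force: [-0.3, -0.2, -0.3]
width: 0.648
```

```bash
python3 plan.py 557.5 254 80 96.2; python3 meas.py | egrep "wood|dark"
```

```text
t 7.7 at [544.2  49.3 103.9] jaw 94.2 w 60.3 | offset [-28.3 203.1  23.9] roll -2.0 j6 -1.64 F [-0.3 -0.2 -0.3]
wood px [376. 233.] z 30 rect [ 490.8 -177.7] [109.6  20.5] 3.7 cen [ 490.5 -177.7] axis 3.8
dark px [211. 217.] z 30 rect [523.7 250.2] [110.1  21.7] 6.3 cen [523.5 250.2] axis 6.4
dark px [211. 217.] z 6.5 rect [524. 255.] [112.   22.1] 6.3 cen [523.8 255. ] axis 6.4
dark px [374. 222.] z 30 rect [ 525.4 -172. ] [198.8  43.1] 4.6 cen [ 526.3 -166.6] axis 4.7
dark px [374. 222.] z 6.5 rect [ 525.7 -174.9] [202.3  43.9] 4.6 cen [ 526.6 -169.4] axis 4.7
dark px [281. 232.] z 30 rect [501.7  60.8] [244.5 229.8] 0.8 cen [502.7  70.6] axis -19.6
dark px [281. 232.] z 6.5 rect [501.6  62.1] [248.9 234. ] 0.8 cen [502.6  72.1] axis -19.6
dark px [406. 217.] z 30 rect [ 531.  -255.1] [200.1  43.9] 4.4 cen [ 532.8 -254.9] axis 4.4
dark px [406. 217.] z 6.5 rect [ 531.4 -259.4] [203.7  44.7] 4.4 cen [ 533.3 -259.2] axis 4.4
dark px [438. 216.] z 30 rect [ 537.1 -337.9] [201.1  44.3] 4.1 cen [ 537.8 -338.2] axis 4.3
dark px [438. 216.] z 6.5 rect [ 537.7 -343.8] [204.8  45.1] 4.1 cen [ 538.4 -344.1] axis 4.3
dark px [181. 178.] z 30 rect [623.3 330.1] [47.7 12.7] 87.2 cen [623.6 330.4] axis 87.3
dark px [181. 178.] z 6.5 rect [625.4 336.3] [48.5 12.9] 87.2 cen [625.7 336.6] axis 87.3
```

>>> step_arm --series '[{"fingers": 0.35,"offset": [-6,40,0],"roll": -1},{"fingers": 0.35,"offset": [-12,80,0],"roll": -2},{"fingers": 0.35,"offset": [-18,120,0],"roll": -2},{"fingers": 0.35,"offset": [-24,160,0],"roll": -2},{"fingers": 0.35,"offset": [-28,195,5],"roll": -2},{"fingers": 0.35,"offset": [-28.3,203,20],"roll": -2},{"fingers": 0.35,"offset": [-28.3,203,20],"roll": -2},{"fingers": 0.35,"offset": [-28.3,203,20],"roll": -2}]'

```text
time: 8.42
eef_pos: [556.9, 251.8, 83.1]
orientation: [-0.001, -0.055, 0.998, -0.0]
contact_force: [0.1, -1.2, 1.1]
width: 0.65
```

```bash
python3 plan.py 557.5 254 13 96.2
```

```text
t 8.42 at [556.9 251.8  83.1] jaw 96.3 w 60.5 | offset [-0.9  2.2 70.1] roll 0.1 j6 -1.33 F [ 0.1 -1.2  1.1]
```

>>> step_arm --series '[{"fingers": 0.35,"offset": [-1,2,30],"roll": 0},{"fingers": 0.35,"offset": [-1,2,55],"roll": 0},{"fingers": 0.35,"offset": [-1,2,70],"roll": 0},{"fingers": 0.35,"offset": [-1,2,70],"roll": 0},{"fingers": 0.35,"offset": [-1,2,70],"roll": 0},{"fingers": 0.35,"offset": [-1,2,70],"roll": 0}]'

```text
time: 8.92
eef_pos: [559.2, 253.5, 15.2]
orientation: [0.001, -0.054, 0.999, 0.0]
contact_force: [-0.2, 0.1, 1.2]
width: 0.652
```

```bash
python3 plan.py 557.5 254 13 96.2
```

```text
t 8.92 at [559.2 253.5  15.2] jaw 96.2 w 60.7 | offset [1.6 0.7 2.2] roll -0.0 j6 -1.33 F [-0.2  0.1  1.2]
```

>>> step_arm --series '[{"fingers": 0.35,"offset": [1,0.5,2],"roll": 0},{"fingers": 1,"offset": [1,0.5,2],"roll": 0},{"fingers": 1,"offset": [1,0.5,2],"roll": 0},{"fingers": 1,"offset": [1,0.5,2],"roll": 0},{"fingers": 1,"offset": [1,0.5,2],"roll": 0},{"fingers": 1,"offset": [1,0.5,2],"roll": 0},{"fingers": 1,"offset": [1,0.5,2],"roll": 0},{"fingers": 1,"offset": [1,0.5,2],"roll": 0}]'

```text
time: 9.58
eef_pos: [557.3, 254.6, 11.7]
orientation: [0.0, -0.055, 0.999, 0.0]
contact_force: [0.0, -0.1, 0.5]
width: 0.235
```

```bash
python3 plan.py 531.5 -259 100 94.2
```

```text
t 9.58 at [557.3 254.6  11.7] jaw 96.3 w 21.9 | offset [  81.6 -507.7  -88.4] roll 2.1 j6 -1.33 F [ 0.  -0.1  0.5]
```

>>> step_arm --series '[{"fingers": 1,"offset": [0,0,-15],"roll": 0},{"fingers": 1,"offset": [0,0,-45],"roll": 0},{"fingers": 1,"offset": [0,0,-80],"roll": 0},{"fingers": 1,"offset": [5,-33,-100],"roll": 1},{"fingers": 1,"offset": [12,-73,-100],"roll": 2},{"fingers": 1,"offset": [18,-113,-100],"roll": 2},{"fingers": 1,"offset": [25,-153,-100],"roll": 2},{"fingers": 1,"offset": [31,-193,-100],"roll": 2}]'

```text
time: 10.25
eef_pos: [546.9, 57.6, 111.7]
orientation: [0.0, -0.037, 0.999, -0.0]
contact_force: [1.7, 0.3, -0.6]
width: 0.234
```

```bash
python3 plan.py 531.5 -259 110 94.2
```

```text
t 10.25 at [546.9  57.6 111.7] jaw 94.3 w 21.8 | offset [  39.  -314.6    1.8] roll 0.1 j6 -1.63 F [ 1.7  0.3 -0.6]
```

>>> step_arm --series '[{"fingers": 1,"offset": [5,-40,0],"roll": 0},{"fingers": 1,"offset": [10,-80,0],"roll": 0},{"fingers": 1,"offset": [15,-120,0],"roll": 0},{"fingers": 1,"offset": [20,-160,0],"roll": 0},{"fingers": 1,"offset": [25,-200,0],"roll": 0},{"fingers": 1,"offset": [30,-240,0],"roll": 0},{"fingers": 1,"offset": [35,-280,0],"roll": 0},{"fingers": 1,"offset": [39,-312,0],"roll": 0}]'

```text
time: 10.92
eef_pos: [531.1, -257.6, 111.6]
orientation: [0.0, -0.037, 0.999, -0.0]
contact_force: [0.1, 0.3, -1.1]
width: 0.232
```

```bash
python3 plan.py 531.5 -259 25 94.2
```

```text
t 10.92 at [ 531.1 -257.6  111.6] jaw 94.2 w 21.6 | offset [-0.3 -1.4 86.6] roll -0.0 j6 -2.17 F [ 0.1  0.3 -1.1]
```

>>> step_arm --series '[{"fingers": 1,"offset": [0,-1,35],"roll": 0},{"fingers": 1,"offset": [0,-1,65],"roll": 0},{"fingers": 1,"offset": [0,-1,87],"roll": 0},{"fingers": 1,"offset": [0,-1,87],"roll": 0},{"fingers": 1,"offset": [0,-1,87],"roll": 0},{"fingers": 1,"offset": [0,-1,87],"roll": 0}]'

```text
time: 11.42
eef_pos: [532.5, -256.0, 26.0]
orientation: [0.001, -0.037, 0.999, -0.0]
contact_force: [0.0, -0.6, -1.3]
width: 0.237
```

```bash
python3 plan.py 531.5 -259 8.5 94.2
```

```text
t 11.42 at [ 532.5 -256.    26. ] jaw 94.3 w 22.0 | offset [ 1.3 -2.9 17.5] roll 0.1 j6 -2.17 F [ 0.  -0.6 -1.3]
```

>>> step_arm --series '[{"fingers": 1,"offset": [1,-2,9],"roll": 0},{"fingers": 1,"offset": [1,-2,17],"roll": 0},{"fingers": 1,"offset": [1,-2,17],"roll": 0},{"fingers": 1,"offset": [1,-2,17],"roll": 0},{"fingers": 1,"offset": [1,-2,17],"roll": 0},{"fingers": 0.5,"offset": [1,-2,17],"roll": 0},{"fingers": 0.5,"offset": [1,-2,17],"roll": 0},{"fingers": 0.5,"offset": [1,-2,17],"roll": 0}]'

```text
time: 12.08
eef_pos: [531.0, -257.8, 7.8]
orientation: [0.0, -0.037, 0.999, -0.0]
contact_force: [0.9, -0.1, 0.1]
width: 0.401
```

>>> step_arm --series '[{"fingers": 0.5,"offset": [0,0,-30],"roll": 0},{"fingers": 0.4,"offset": [0,0,-65],"roll": 0},{"fingers": 0.35,"offset": [-3,20,-95],"roll": 0},{"fingers": 0.35,"offset": [-6,60,-95],"roll": 0},{"fingers": 0.35,"offset": [-9,100,-95],"roll": 0},{"fingers": 0.35,"offset": [-12,140,-95],"roll": 0},{"fingers": 0.35,"offset": [-15,180,-95],"roll": 0},{"fingers": 0.35,"offset": [-18,220,-95],"roll": 0}]'

```text
time: 12.75
eef_pos: [532.3, -35.3, 102.9]
orientation: [0.0, -0.037, 0.999, -0.0]
contact_force: [1.0, 0.8, -0.4]
width: 0.648
```

```bash
python3 plan.py 542 334.5 100 87.2
```

```text
t 12.75 at [532.3 -35.3 102.9] jaw 94.2 w 60.3 | offset [-37.  368.1   2.9] roll 7.0 j6 -1.8 F [ 1.   0.8 -0.4]
```

>>> step_arm --series '[{"fingers": 0.35,"offset": [-4,41,0],"roll": 2},{"fingers": 0.35,"offset": [-8,82,0],"roll": 4},{"fingers": 0.35,"offset": [-12,123,0],"roll": 6},{"fingers": 0.35,"offset": [-16,164,0],"roll": 7},{"fingers": 0.35,"offset": [-20,205,0],"roll": 7},{"fingers": 0.35,"offset": [-24,246,0],"roll": 7},{"fingers": 0.35,"offset": [-29,287,0],"roll": 7},{"fingers": 0.35,"offset": [-33,328,0],"roll": 7}]'

```text
time: 13.42
eef_pos: [540.9, 294.6, 102.8]
orientation: [0.0, 0.024, 1.0, 0.0]
contact_force: [1.0, -0.8, -0.3]
width: 0.654
```

```bash
python3 plan.py 542 334.5 50 87.2; python3 meas.py | egrep "dark|wood|red"
```

```text
t 13.42 at [540.9 294.6 102.8] jaw 87.3 w 60.8 | offset [ 0.8 39.9 52.8] roll 0.1 j6 -1.1 F [ 1.  -0.8 -0.3]
wood px [287. 237.] z 30 rect [475.8  51.9] [75.7 75.5] 84.2 cen [475.8  51.9] axis -67.0
wood px [376. 233.] z 30 rect [ 490.7 -177.8] [109.4  21. ] 3.6 cen [ 490.5 -177.6] axis 3.8
wood px [290. 194.] z 30 rect [587.1  46.5] [15.3 51. ] 6.6 cen [587.   46.6] axis -82.2
dark px [407. 230.] z 30 rect [ 498.2 -257. ] [133.5  41.5] 3.9 cen [ 497.4 -257.7] axis 5.3
dark px [407. 230.] z 6.5 rect [ 498.  -261.4] [135.9  42.3] 3.9 cen [ 497.3 -262.1] axis 5.3
dark px [369. 214.] z 30 rect [ 528.5 -172.3] [191.7  42.9] 4.8 cen [ 546.7 -159.2] axis 1.1
dark px [369. 214.] z 6.5 rect [ 528.9 -175.1] [195.1  43.6] 4.8 cen [ 547.4 -161.8] axis 1.1
dark px [438. 216.] z 30 rect [ 536.9 -338.1] [200.7  43.6] 4.1 cen [ 537.9 -338.2] axis 4.3
dark px [438. 216.] z 6.5 rect [ 537.4 -343.9] [204.3  44.4] 4.1 cen [ 538.5 -344.1] axis 4.3
dark px [179. 228.] z 30 rect [510.7 314.1] [270.9 160.2] 2.0 cen [505.9 331. ] axis 0.8
dark px [179. 228.] z 6.5 rect [510.8 320. ] [275.8 163. ] 2.0 cen [505.9 337.2] axis 0.8
red px [373. 194.] z 25 rect [ 590.8 -170.8] [39.6 30.3] 3.0 cen [ 589.7 -170.3] axis 7.6
```

>>> step_arm --series '[{"fingers": 0.35,"offset": [0.8,36,0],"roll": 0},{"fingers": 0.35,"offset": [0.8,40,20],"roll": 0},{"fingers": 0.35,"offset": [0.8,40,50],"roll": 0},{"fingers": 0.35,"offset": [0.8,40,75],"roll": 0},{"fingers": 0.35,"offset": [0.8,40,75],"roll": 0},{"fingers": 0.35,"offset": [0.8,40,75],"roll": 0},{"fingers": 0.35,"offset": [0.8,40,75],"roll": 0}]'

```text
time: 14.05
eef_pos: [543.1, 332.7, 29.2]
orientation: [0.001, 0.024, 1.0, 0.0]
contact_force: [-0.0, -0.0, 0.8]
width: 0.648
```

```bash
python3 plan.py 542 334.5 12.5 87.2
```

```text
t 14.05 at [543.1 332.7  29.2] jaw 87.2 w 60.3 | offset [ 1.2  1.7 16.7] roll 0.0 j6 -1.05 F [-0.  -0.   0.8]
```

>>> step_arm --series '[{"fingers": 0.35,"offset": [0.7,1,10],"roll": 0},{"fingers": 0.35,"offset": [0.7,1,16.5],"roll": 0},{"fingers": 0.35,"offset": [0.7,1,16.5],"roll": 0},{"fingers": 1,"offset": [0.7,1,16.5],"roll": 0},{"fingers": 1,"offset": [0.7,1,16.5],"roll": 0},{"fingers": 1,"offset": [0.7,1,16.5],"roll": 0},{"fingers": 1,"offset": [0.7,1,16.5],"roll": 0},{"fingers": 1,"offset": [0.7,1,16.5],"roll": 0}]'

```text
time: 14.72
eef_pos: [541.7, 333.5, 11.3]
orientation: [0.0, 0.024, 1.0, 0.0]
contact_force: [-0.4, -0.6, 0.0]
width: 0.34
```

>>> step_arm --series '[{"fingers": 1,"offset": [0,0,0],"roll": 0},{"fingers": 1,"offset": [0,0,0],"roll": 0}]'

```text
time: 14.88
eef_pos: [541.7, 333.5, 11.3]
orientation: [0.0, 0.024, 1.0, 0.0]
contact_force: [-0.9, 1.1, 0.8]
width: 0.239
```

```bash
python3 plan.py 537.6 -343.9 112 94.2
```

```text
t 14.88 at [541.7 333.5  11.3] jaw 87.3 w 22.3 | offset [ -28.4 -676.8 -100.9] roll -6.9 j6 -1.04 F [-0.9  1.1  0.8]
```

>>> step_arm --series '[{"fingers": 1,"offset": [0,0,-15],"roll": 0},{"fingers": 1,"offset": [0,0,-45],"roll": 0},{"fingers": 1,"offset": [0,0,-80],"roll": 0},{"fingers": 1,"offset": [-1,-33,-100],"roll": -2},{"fingers": 1,"offset": [-3,-73,-100],"roll": -4},{"fingers": 1,"offset": [-5,-113,-100],"roll": -6.9},{"fingers": 1,"offset": [-7,-153,-100],"roll": -6.9},{"fingers": 1,"offset": [-8,-193,-100],"roll": -6.9}]'

```text
time: 15.55
eef_pos: [540.0, 138.6, 111.3]
orientation: [0.0, -0.037, 0.999, -0.0]
contact_force: [0.7, 0.1, -1.3]
width: 0.229
```

```bash
python3 plan.py 537.6 -343.9 112 94.2
```

```text
t 15.55 at [540.  138.6 111.3] jaw 94.2 w 21.3 | offset [  37.7 -481.    -0.7] roll -0.0 j6 -1.48 F [ 0.7  0.1 -1.3]
```

>>> step_arm --series '[{"fingers": 1,"offset": [3,-40,0],"roll": 0},{"fingers": 1,"offset": [6,-80,0],"roll": 0},{"fingers": 1,"offset": [9,-120,0],"roll": 0},{"fingers": 1,"offset": [12,-160,0],"roll": 0},{"fingers": 1,"offset": [15,-200,0],"roll": 0},{"fingers": 1,"offset": [18,-240,0],"roll": 0},{"fingers": 1,"offset": [22,-280,0],"roll": 0},{"fingers": 1,"offset": [25,-320,0],"roll": 0}]'

```text
time: 16.22
eef_pos: [538.0, -182.7, 111.1]
orientation: [-0.0, -0.036, 0.999, 0.0]
contact_force: [-0.2, 0.6, -1.7]
width: 0.235
```

```bash
python3 plan.py 537.6 -343.9 25 94.2
```

```text
t 16.22 at [ 538.  -182.7  111.1] jaw 94.1 w 21.8 | offset [  12.  -160.8   86.1] roll -0.1 j6 -2.05 F [-0.2  0.6 -1.7]
```

>>> step_arm --series '[{"fingers": 1,"offset": [3,-40,0],"roll": 0},{"fingers": 1,"offset": [6,-80,0],"roll": 0},{"fingers": 1,"offset": [9,-120,0],"roll": 0},{"fingers": 1,"offset": [12,-156,5],"roll": 0},{"fingers": 1,"offset": [12,-160,40],"roll": 0},{"fingers": 1,"offset": [12,-160,75],"roll": 0},{"fingers": 1,"offset": [12,-160,85],"roll": 0},{"fingers": 1,"offset": [12,-160,85],"roll": 0}]'

```text
time: 16.88
eef_pos: [536.6, -339.9, 23.3]
orientation: [-0.002, -0.036, 0.999, 0.002]
contact_force: [0.3, 0.3, -0.9]
width: 0.236
```

```bash
python3 plan.py 537.6 -343.9 8 94.2;  python3 -c "
from h import *
camera('top')"; python3 plan.py 537.6 -343.9 8 94.2
```

```text
t 16.88 at [ 536.6 -339.9   23.3] jaw 94.1 w 21.9 | offset [-0.8 -4.1 15.3] roll -0.1 j6 -2.28 F [ 0.3  0.3 -0.9]
t 16.93 at [ 537.9 -340.5   25.7] jaw 94.2 w 21.8 | offset [ 0.5 -3.4 17.7] roll -0.0 j6 -2.28 F [-0.3  0.  -0. ]
```

>>> step_arm --series '[{"fingers": 1,"offset": [0.5,-3,10],"roll": 0},{"fingers": 1,"offset": [0.5,-3,17.5],"roll": 0},{"fingers": 1,"offset": [0.5,-3,17.5],"roll": 0},{"fingers": 1,"offset": [0.5,-3,17.5],"roll": 0},{"fingers": 1,"offset": [0.5,-3,17.5],"roll": 0},{"fingers": 0.5,"offset": [0.5,-3,17.5],"roll": 0},{"fingers": 0.5,"offset": [0.5,-3,17.5],"roll": 0},{"fingers": 0.5,"offset": [0.5,-3,17.5],"roll": 0}]'

```text
time: 17.6
eef_pos: [538.2, -344.3, 9.1]
orientation: [0.0, -0.036, 0.999, -0.0]
contact_force: [-0.7, 0.1, -0.9]
width: 0.4
```

>>> step_arm --series '[{"fingers": 0.5,"offset": [0,0,-30],"roll": 0},{"fingers": 0.4,"offset": [0,0,-65],"roll": 0},{"fingers": 0.25,"offset": [-3,20,-95],"roll": 0},{"fingers": 0.25,"offset": [-6,60,-95],"roll": 0},{"fingers": 0.25,"offset": [-9,100,-95],"roll": 0},{"fingers": 0.25,"offset": [-12,140,-95],"roll": 0},{"fingers": 0.25,"offset": [-15,180,-95],"roll": 0},{"fingers": 0.25,"offset": [-18,220,-95],"roll": 0}]'

```text
time: 18.27
eef_pos: [539.7, -121.7, 104.0]
orientation: [0.0, -0.036, 0.999, -0.0]
contact_force: [0.6, 0.2, 0.4]
width: 0.748
```

>>> step_arm --series '[{"fingers": 0.25,"offset": [20,40,0],"roll": 0},{"fingers": 0.25,"offset": [60,40,0],"roll": 0},{"fingers": 0.25,"offset": [100,40,0],"roll": 0},{"fingers": 0.25,"offset": [130,40,0],"roll": 0}]'

```text
time: 18.6
eef_pos: [404.7, -91.9, 103.5]
orientation: [-0.0, -0.037, 0.999, 0.0]
contact_force: [0.2, -0.6, -0.2]
width: 0.747
```

```bash
python3 plan.py 608 -49 80 87; python3 meas.py
python3 - <<'E'
from h import *
a=camera("top");cv2.imwrite("pics/top3.png",cv2.resize(a[130:275,155:465,::-1],None,fx=2.58,fy=2.58))
a=camera("top")
cv2.imwrite("pics/tim3.png",cv2.resize(a[165:210,270:350,::-1],None,fx=9,fy=9,interpolation=cv2.INTER_CUBIC))
E
```

```text
t 18.6 at [404.7 -91.9 103.5] jaw 94.3 w 69.5 | offset [-205.9   27.6   23.4] roll 7.3 j6 -1.98 F [ 0.2 -0.6 -0.2]
orange px [287. 237.] z 5 rect [475.5  53.3] [53.  53.2] 84.1 cen [475.4  53.3] axis -35.4
orange px [287. 237.] z 24 rect [475.9  52.4] [52.2 52.4] 84.1 cen [475.9  52.4] axis -35.4
green px [327. 244.] z 5 rect [454.5 -56.5] [56.4 53.4] 0.8 cen [459.2 -52.6] axis -45.6
green px [327. 244.] z 24 rect [455.3 -55.9] [55.6 52.7] 0.8 cen [459.9 -52. ] axis -45.6
wood px [287. 237.] z 30 rect [475.8  51.8] [75.8 75.5] 84.2 cen [475.9  51.9] axis -64.3
wood px [376. 233.] z 30 rect [ 491.1 -178.2] [108.9  20. ] 3.7 cen [ 490.5 -177.9] axis 4.0
wood px [290. 194.] z 30 rect [587.   46.5] [15.1 51. ] 7.9 cen [587.   46.6] axis -82.0
teal px [441. 228.] z 30 rect [ 504.  -345.3] [107.   20.7] 3.9 cen [ 504.2 -345.2] axis 3.9
dark px [407. 229.] z 30 rect [ 498.  -257.2] [136.   44.2] 4.1 cen [ 496.  -257.5] axis 4.5
dark px [407. 229.] z 6.5 rect [ 497.9 -261.6] [138.5  45. ] 4.1 cen [ 495.8 -261.9] axis 4.5
dark px [362. 238.] z 30 rect [ 503.5 -108. ] [243.  231.2] 1.0 cen [ 437.9 -123. ] axis -44.9
dark px [362. 238.] z 6.5 rect [ 503.4 -109.7] [247.3 235.4] 1.0 cen [ 436.6 -125. ] axis -44.9
dark px [438. 216.] z 30 rect [ 537.1 -338.3] [203.4  52.2] 2.3 cen [ 538.5 -338.4] axis 4.0
dark px [438. 216.] z 6.5 rect [ 537.7 -344.1] [207.1  53.1] 2.3 cen [ 539.1 -344.2] axis 4.0
blue px [360. 216.] z 6 rect [ 534.7 -139. ] [205.3   6.8] 4.3 cen [ 534.9 -139.3] axis 4.3
red px [373. 194.] z 25 rect [ 590.8 -170.7] [39.6 30.3] 3.4 cen [ 589.9 -170.4] axis 5.3
```

View pics/top3.png

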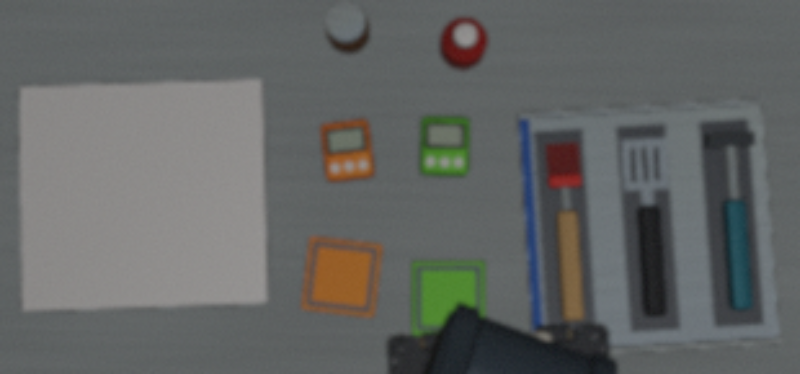

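View pics/tim3.png

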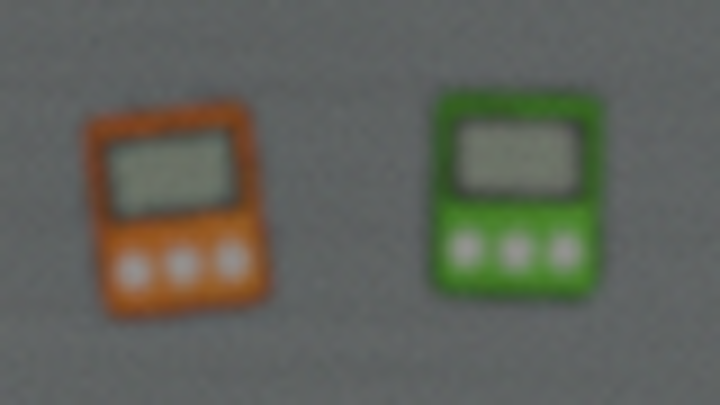

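Tools lie well in their lanes (the network-free fits agree within ~2 mm). Now the timers: corners read from the enlarged picture.

```bash
python3 - <<'E'
from h import *
for n,c in dict(orange=[(85,120),(245,103),(270,297),(108,318)],green=[(435,92),(603,95),(597,296),(433,293)]).items():
    P=np.array([toworld("top",270+(x+.5)/9-.5,165+(y+.5)/9-.5,20)[:2] for x,y in c])
    d=(P[0]+P[1]-P[2]-P[3]); e=(P[0]+P[3]-P[1]-P[2])
    print(n,np.round(P.mean(0),1),"len",np.round([np.hypot(*d)/2,np.hypot(*e)/2],1),"x ang",round(np.degrees(np.arctan2(d[1],d[0])),1),"y ang",round(np.degrees(np.arctan2(e[1],e[0]))-90,1))
E
python3 plan.py 608.5 -49 80 89
```

```text
orange [603.9  49.2] len [57.8 47.3] x ang 8.0 y ang 7.6
green [610. -50.] len [58.9 48.5] x ang -0.4 y ang -0.2
t 18.75 at [406.4 -92.9 104.1] jaw 94.1 w 69.6 | offset [-204.8   29.4   24.1] roll 5.1 j6 -1.98 F [ 0.4 -0.1  0.5]
```

```bash
python3 plan.py 609.5 -49.5 80 89.7
```

```text
t 18.75 at [406.4 -92.9 104.1] jaw 94.1 w 69.6 | offset [-205.7   28.8   24.1] roll 4.4 j6 -1.98 F [ 0.4 -0.1  0.5]
```

>>> step_arm --series '[{"fingers": 0.2,"offset": [-40,29,0],"roll": 2},{"fingers": 0.2,"offset": [-80,29,0],"roll": 4.4},{"fingers": 0.2,"offset": [-120,29,0],"roll": 4.4},{"fingers": 0.2,"offset": [-160,29,5],"roll": 4.4},{"fingers": 0.2,"offset": [-195,29,10],"roll": 4.4},{"fingers": 0.2,"offset": [-206,29,30],"roll": 4.4},{"fingers": 0.2,"offset": [-206,29,50],"roll": 4.4},{"fingers": 0.2,"offset": [-206,29,50],"roll": 4.4}]'

```text
time: 19.42
eef_pos: [610.3, -48.5, 49.9]
orientation: [-0.002, 0.002, 1.0, 0.0]
contact_force: [-0.4, 0.8, -0.8]
width: 0.801
```

```bash
python3 plan.py 609.5 -49.5 4 89.7
python3 - <<'E'
from h import *
a=camera("scene");cv2.imwrite("pics/sc4.png",cv2.resize(a[120:280,210:410,::-1],None,fx=3.5,fy=3.5))
E
python3 plan.py 609.5 -49.5 4 89.7
```

```text
t 19.42 at [610.3 -48.5  49.9] jaw 89.8 w 74.5 | offset [ 0.6 -1.  45.9] roll 0.1 j6 -1.72 F [-0.4  0.8 -0.8]
t 19.47 at [610.5 -48.7  51.9] jaw 89.8 w 74.6 | offset [ 0.8 -0.8 47.9] roll 0.1 j6 -1.72 F [ 0.1 -0.2  0.3]
```

View pics/sc4.png

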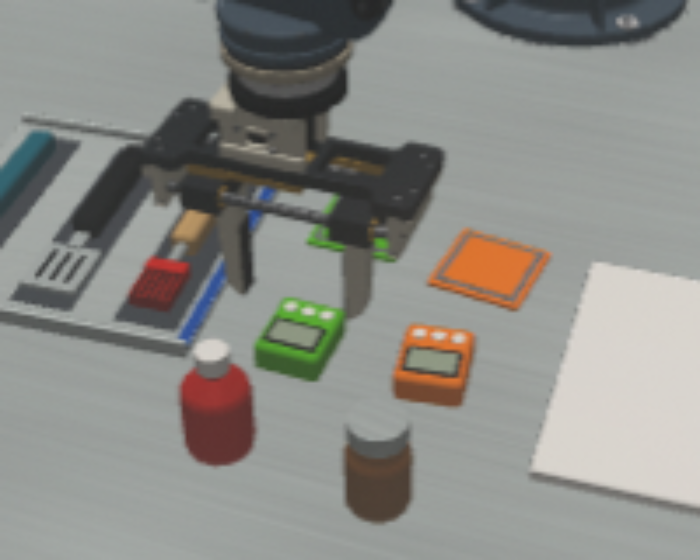

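The fingers straddle the green timer; the bottle is clear. Descend and grip gently.

>>> step_arm --series '[{"fingers": 0.2,"offset": [0.7,-0.9,20],"roll": 0},{"fingers": 0.2,"offset": [0.7,-0.9,36],"roll": 0},{"fingers": 0.2,"offset": [0.7,-0.9,47],"roll": 0},{"fingers": 0.2,"offset": [0.7,-0.9,47],"roll": 0},{"fingers": 0.2,"offset": [0.7,-0.9,47],"roll": 0},{"fingers": 0.2,"offset": [0.7,-0.9,47],"roll": 0}]' --force 10

```text
time: 19.97
eef_pos: [610.9, -50.1, 8.0]
orientation: [0.001, 0.002, 1.0, -0.0]
contact_force: [-0.3, 1.2, -0.6]
width: 0.798
```

>>> step_arm --series '[{"fingers": 0.35,"offset": [0,0,0],"roll": 0},{"fingers": 0.45,"offset": [0,0,0],"roll": 0},{"fingers": 0.55,"offset": [0,0,0],"roll": 0},{"fingers": 0.7,"offset": [0,0,0],"roll": 0},{"fingers": 0.7,"offset": [0,0,0],"roll": 0},{"fingers": 0.7,"offset": [0,0,0],"roll": 0}]'

```text
time: 20.47
eef_pos: [610.2, -50.0, 7.0]
orientation: [0.0, 0.002, 1.0, -0.0]
contact_force: [-0.6, -1.2, 4.2]
width: 0.537
```

```bash
python3 plan.py 455.5 -56.4 60 89.7
```

```text
t 20.47 at [610.2 -50.    7. ] jaw 89.8 w 50.0 | offset [154.7  -7.1 -53.1] roll 0.1 j6 -1.72 F [-0.6 -1.2  4.2]
```

>>> step_arm --series '[{"fingers": 0.7,"offset": [0,0,-5],"roll": 0},{"fingers": 0.7,"offset": [0,0,-12],"roll": 0},{"fingers": 0.7,"offset": [0,0,-20],"roll": 0},{"fingers": 0.7,"offset": [0,0,-28],"roll": 0},{"fingers": 0.7,"offset": [0,0,-28],"roll": 0},{"fingers": 0.7,"offset": [0,0,-28],"roll": 0}]'

```text
time: 20.97
eef_pos: [610.5, -50.1, 35.4]
orientation: [0.001, 0.002, 1.0, -0.0]
contact_force: [0.6, 0.4, -1.0]
width: 0.536
```

```bash
python3 plan.py 455.5 -56.4 60 89.7
python3 - <<'E'
from h import *
a=camera("scene");cv2.imwrite("pics/sc5.png",cv2.resize(a[120:280,210:410,::-1],None,fx=3.5,fy=3.5))
E
python3 plan.py 455.5 -56.4 35 89.7
```

```text
t 20.97 at [610.5 -50.1  35.4] jaw 89.8 w 49.8 | offset [154.9  -7.  -24.8] roll 0.1 j6 -1.72 F [ 0.6  0.4 -1. ]
t 21.02 at [610.1 -50.   34.9] jaw 89.7 w 49.8 | offset [154.6  -7.   -0.2] roll 0.0 j6 -1.72 F [ 0.1 -0.  -1. ]
```

View pics/sc5.png

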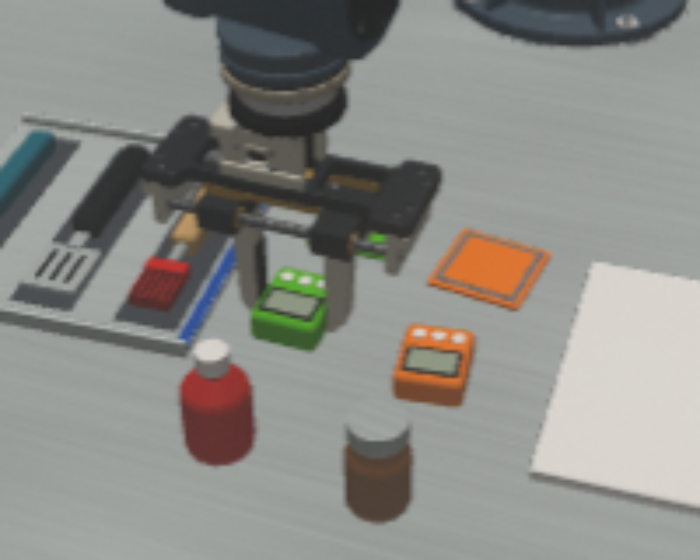

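>>> step_arm --series '[{"fingers": 0.7,"offset": [10,-1,0],"roll": 0},{"fingers": 0.7,"offset": [32,-2,0],"roll": 0},{"fingers": 0.7,"offset": [58,-3,0],"roll": 0},{"fingers": 0.7,"offset": [84,-4,0],"roll": 0},{"fingers": 0.7,"offset": [110,-5,0],"roll": 0},{"fingers": 0.7,"offset": [132,-6,0],"roll": 0},{"fingers": 0.7,"offset": [148,-7,0],"roll": 0},{"fingers": 0.7,"offset": [154.3,-7,0],"roll": 0}]'

```text
time: 21.68
eef_pos: [453.5, -56.2, 34.3]
orientation: [-0.001, 0.002, 1.0, 0.0]
contact_force: [0.7, 0.3, -0.7]
width: 0.533
```

>>> step_arm --series '[{"fingers": 0.7,"offset": [0,0,6],"roll": 0},{"fingers": 0.7,"offset": [0,0,12],"roll": 0},{"fingers": 0.7,"offset": [0,0,15],"roll": 0},{"fingers": 0.7,"offset": [0,0,15],"roll": 0},{"fingers": 0.7,"offset": [0,0,15],"roll": 0}]'

```text
time: 22.1
eef_pos: [456.2, -56.3, 19.2]
orientation: [-0.0, 0.002, 1.0, 0.0]
contact_force: [1.5, 0.5, -1.2]
width: 0.536
```

```bash
python3 plan.py 456 -56.4 12 89.7; python3 -c "
from h import *
camera('top')"; python3 plan.py 456 -56.4 12 89.7
```

```text
t 22.1 at [456.2 -56.3  19.2] jaw 89.8 w 49.9 | offset [ 0.2 -0.1  7.2] roll 0.1 j6 -1.79 F [ 1.5  0.5 -1.2]
t 22.15 at [456.1 -56.3  19.4] jaw 89.8 w 49.9 | offset [ 0.1 -0.1  7.4] roll 0.1 j6 -1.79 F [ 0.1 -0.4 -0.3]
```

Lower to contact, then open slowly and retreat straight up.

>>> step_arm --series '[{"fingers": 0.7,"offset": [0,0,4],"roll": 0},{"fingers": 0.7,"offset": [0,0,7.5],"roll": 0},{"fingers": 0.7,"offset": [0,0,7.5],"roll": 0},{"fingers": 0.7,"offset": [0,0,7.5],"roll": 0},{"fingers": 0.7,"offset": [0,0,7.5],"roll": 0}]'

```text
time: 22.57
eef_pos: [455.7, -56.3, 12.1]
orientation: [-0.0, 0.002, 1.0, 0.0]
contact_force: [1.0, 0.1, -1.7]
width: 0.537
```

>>> step_arm --series '[{"fingers": 0.35,"offset": [0,0,0],"roll": 0},{"fingers": 0.3,"offset": [0,0,0],"roll": 0},{"fingers": 0.25,"offset": [0,0,0],"roll": 0},{"fingers": 0.2,"offset": [0,0,0],"roll": 0},{"fingers": 0.2,"offset": [0,0,-15],"roll": 0},{"fingers": 0.2,"offset": [0,0,-40],"roll": 0},{"fingers": 0.2,"offset": [0,0,-70],"roll": 0},{"fingers": 0.2,"offset": [0,0,-70],"roll": 0}]'

```text
time: 23.23
eef_pos: [458.0, -56.8, 86.2]
orientation: [0.003, 0.002, 1.0, -0.001]
contact_force: [0.6, -0.4, 0.6]
width: 0.801
```

```bash
python3 plan.py 603.5 49.8 55 97.8
```

```text
t 23.23 at [458.  -56.8  86.2] jaw 89.8 w 74.5 | offset [-144.9  107.3   31.9] roll -8.0 j6 -1.79 F [ 0.6 -0.4  0.6]
```

>>> step_arm --series '[{"fingers": 0.2,"offset": [-28,22,0],"roll": -3},{"fingers": 0.2,"offset": [-56,43,0],"roll": -6},{"fingers": 0.2,"offset": [-84,64,0],"roll": -8},{"fingers": 0.2,"offset": [-112,85,0],"roll": -8},{"fingers": 0.2,"offset": [-136,102,5],"roll": -8},{"fingers": 0.2,"offset": [-146,107,20],"roll": -8},{"fingers": 0.2,"offset": [-146,107,32],"roll": -8},{"fingers": 0.2,"offset": [-146,107,32],"roll": -8}]'

```text
time: 23.9
eef_pos: [600.2, 50.1, 47.0]
orientation: [-0.002, -0.068, 0.998, 0.0]
contact_force: [-0.5, -0.7, 0.0]
width: 0.8
```

```bash
python3 - <<'E'
from h import *
a=camera("scene");cv2.imwrite("pics/sc6.png",cv2.resize(a[120:280,210:410,::-1],None,fx=3.5,fy=3.5))
E
python3 plan.py 603.5 49.8 7 97.8
```

```text
t 23.95 at [600.4  49.7  48.3] jaw 97.7 w 74.1 | offset [-3.2 -0.3 41.3] roll -0.1 j6 -1.7 F [-1.4  0.1  0.5]
```

View pics/sc6.png

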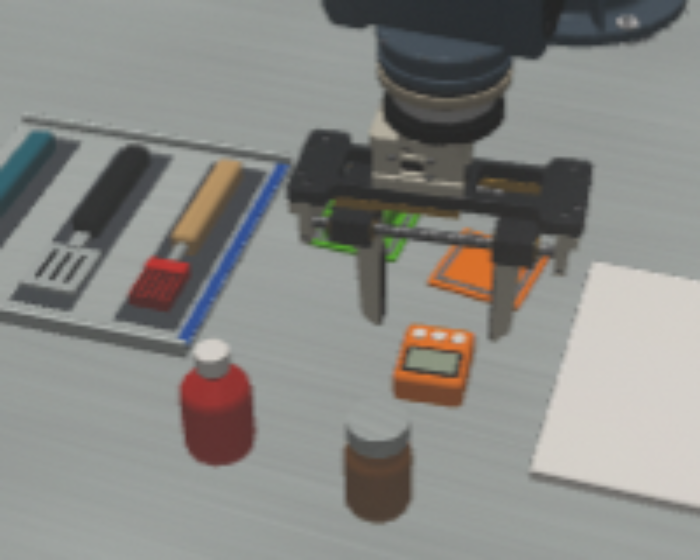

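>>> step_arm --series '[{"fingers": 0.2,"offset": [-3,0,18],"roll": 0},{"fingers": 0.2,"offset": [-3,0,32],"roll": 0},{"fingers": 0.2,"offset": [-3,0,42],"roll": 0},{"fingers": 0.2,"offset": [-3,0,42],"roll": 0},{"fingers": 0.2,"offset": [-3,0,42],"roll": 0},{"fingers": 0.2,"offset": [-3,0,42],"roll": 0}]'

```text
time: 24.45
eef_pos: [605.4, 50.3, 8.7]
orientation: [0.0, -0.067, 0.998, -0.0]
contact_force: [-0.1, -0.4, 0.1]
width: 0.802
```

```bash
python3 plan.py 603.5 49.8 6 97.8;python3 - <<'E'
from h import *
a=camera("top");cv2.imwrite("pics/top6.png",cv2.resize(a[130:275,155:465,::-1],None,fx=2.58,fy=2.58))
E
python3 plan.py 603.5 49.8 6 97.8
```

```text
t 24.45 at [605.4  50.3   8.7] jaw 97.7 w 74.6 | offset [ 1.9 -0.2  2.7] roll -0.1 j6 -1.7 F [-0.1 -0.4  0.1]
t 24.5 at [605.5  50.3   8.9] jaw 97.7 w 74.3 | offset [ 2.1 -0.2  2.9] roll -0.1 j6 -1.7 F [-0.2 -1.   0.9]
```

View pics/top6.png

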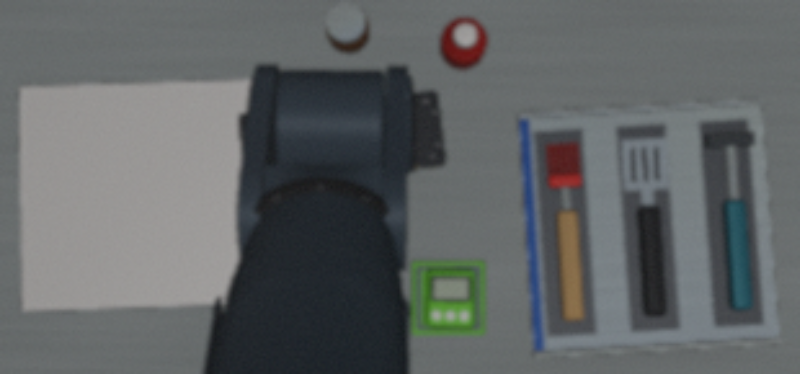

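The green timer sits on its pad in the top view (timer ~(450,298), pad (449,298)). Grip the orange one.

>>> step_arm --series '[{"fingers": 0.35,"offset": [1.5,0,2],"roll": 0},{"fingers": 0.45,"offset": [1.5,0,2],"roll": 0},{"fingers": 0.55,"offset": [1.5,0,2],"roll": 0},{"fingers": 0.7,"offset": [1.5,0,2],"roll": 0},{"fingers": 0.7,"offset": [1.5,0,2],"roll": 0},{"fingers": 0.7,"offset": [1.5,0,2],"roll": 0}]'

```text
time: 25.0
eef_pos: [603.8, 50.2, 6.3]
orientation: [0.0, -0.068, 0.998, -0.0]
contact_force: [-1.0, -0.1, 2.0]
width: 0.535
```

>>> step_arm --series '[{"fingers": 0.7,"offset": [0,0,0],"roll": 0},{"fingers": 0.7,"offset": [0,0,-5],"roll": 0},{"fingers": 0.7,"offset": [0,0,-12],"roll": 0},{"fingers": 0.7,"offset": [0,0,-20],"roll": 0},{"fingers": 0.7,"offset": [0,0,-28],"roll": 0},{"fingers": 0.7,"offset": [0,0,-28],"roll": 0},{"fingers": 0.7,"offset": [0,0,-28],"roll": 0}]'

```text
time: 25.58
eef_pos: [604.1, 50.2, 34.9]
orientation: [0.001, -0.068, 0.998, -0.0]
contact_force: [0.0, -0.5, -0.8]
width: 0.539
```

```bash
python3 - <<'E'
from h import *
a=camera("scene");cv2.imwrite("pics/sc7.png",cv2.resize(a[120:280,210:410,::-1],None,fx=3.5,fy=3.5))
E
python3 plan.py 475.5 53.3 34 97.8
```

```text
t 25.63 at [603.8  50.2  34.4] jaw 97.8 w 49.9 | offset [126.7  20.3   0.3] roll -0.0 j6 -1.7 F [-0.5 -0.9 -1. ]
```

View pics/sc7.png

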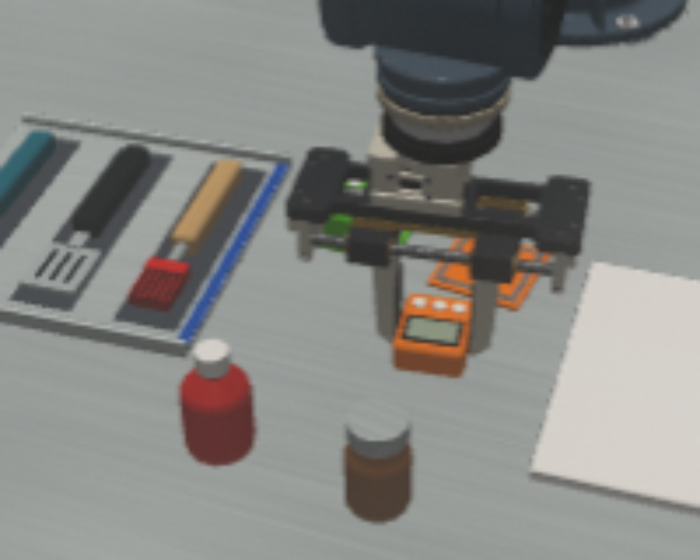

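>>> step_arm --series '[{"fingers": 0.7,"offset": [8,1,0],"roll": 0},{"fingers": 0.7,"offset": [26,4,0],"roll": 0},{"fingers": 0.7,"offset": [50,8,0],"roll": 0},{"fingers": 0.7,"offset": [76,12,0],"roll": 0},{"fingers": 0.7,"offset": [100,16,0],"roll": 0},{"fingers": 0.7,"offset": [118,19,0],"roll": 0},{"fingers": 0.7,"offset": [126.4,20.3,0],"roll": 0},{"fingers": 0.7,"offset": [126.4,20.3,0],"roll": 0}]'

```text
time: 26.3
eef_pos: [474.0, 53.4, 34.0]
orientation: [-0.001, -0.068, 0.998, 0.0]
contact_force: [-0.2, 0.3, -1.1]
width: 0.537
```

>>> step_arm --series '[{"fingers": 0.7,"offset": [0,0,6],"roll": 0},{"fingers": 0.7,"offset": [0,0,12],"roll": 0},{"fingers": 0.7,"offset": [0,0,15],"roll": 0},{"fingers": 0.7,"offset": [0,0,15],"roll": 0},{"fingers": 0.7,"offset": [0,0,15],"roll": 0}]'

```text
time: 26.72
eef_pos: [475.9, 53.3, 18.7]
orientation: [-0.0, -0.068, 0.998, 0.0]
contact_force: [-0.5, -0.1, -0.2]
width: 0.537
```

```bash
python3 -c "
from h import *
camera('top')"; python3 plan.py 475.5 53.3 11.5 97.8
```

```text
t 26.77 at [476.   53.3  18.9] jaw 97.7 w 49.9 | offset [0.5 0.1 7.4] roll -0.1 j6 -1.69 F [ 0.4  0.9 -1.2]
```

>>> step_arm --series '[{"fingers": 0.7,"offset": [0.3,0,4],"roll": 0},{"fingers": 0.7,"offset": [0.3,0,7.5],"roll": 0},{"fingers": 0.7,"offset": [0.3,0,7.5],"roll": 0},{"fingers": 0.7,"offset": [0.3,0,7.5],"roll": 0},{"fingers": 0.7,"offset": [0.3,0,7.5],"roll": 0}]'

```text
time: 27.18
eef_pos: [475.4, 53.3, 11.6]
orientation: [-0.0, -0.068, 0.998, 0.0]
contact_force: [0.7, -0.5, -0.5]
width: 0.536
```

>>> step_arm --series '[{"fingers": 0.35,"offset": [0,0,0],"roll": 0},{"fingers": 0.3,"offset": [0,0,0],"roll": 0},{"fingers": 0.25,"offset": [0,0,0],"roll": 0},{"fingers": 0.2,"offset": [0,0,0],"roll": 0},{"fingers": 0.2,"offset": [0,0,-15],"roll": 0},{"fingers": 0.2,"offset": [0,0,-45],"roll": 0},{"fingers": 0.2,"offset": [0,0,-80],"roll": 0},{"fingers": 0.2,"offset": [0,0,-115],"roll": 0}]'

```text
time: 27.85
eef_pos: [474.9, 53.2, 127.8]
orientation: [-0.001, -0.068, 0.998, 0.0]
contact_force: [0.6, -0.3, 0.1]
width: 0.799
```

>>> step_arm --series '[{"fingers": 0.2,"offset": [20,35,-5],"roll": 0},{"fingers": 0.2,"offset": [38,70,-10],"roll": 0},{"fingers": 0.2,"offset": [55,105,-20],"roll": 0},{"fingers": 0.2,"offset": [70,140,-30],"roll": 0},{"fingers": 0.2,"offset": [85,175,-40],"roll": 0},{"fingers": 0.2,"offset": [95,210,-50],"roll": 0},{"fingers": 0.2,"offset": [100,245,-60],"roll": 0},{"fingers": 0.2,"offset": [100,280,-60],"roll": 0}]'

```text
time: 28.52
eef_pos: [337.6, 319.2, 188.6]
orientation: [0.001, -0.068, 0.998, 0.001]
contact_force: [1.3, -0.7, 0.3]
width: 0.8
```

>>> step_arm --series '[{"fingers": 0.2,"offset": [0,0,0],"roll": 0},{"fingers": 0.2,"offset": [0,0,0],"roll": 0},{"fingers": 0.2,"offset": [0,0,0],"roll": 0},{"fingers": 0.2,"offset": [0,0,0],"roll": 0}]'

```text
time: 28.85
eef_pos: [338.7, 316.2, 186.4]
orientation: [-0.0, -0.067, 0.998, -0.0]
contact_force: [0.2, -1.3, 0.9]
width: 0.796
```

```bash
python3 plan.py 475.5 53.3 34 97.8
python3 - <<'E'
from h import *
a=camera("scene");cv2.imwrite("pics/sc8.png",cv2.resize(a[100:300,160:440,::-1],None,fx=2.8,fy=2.8))
a=camera("top");cv2.imwrite("pics/top8.png",cv2.resize(a[130:275,155:465,::-1],None,fx=2.58,fy=2.58))
cv2.imwrite("pics/tim8.png",cv2.resize(a[215:265,265:355,::-1],None,fx=8,fy=8,interpolation=cv2.INTER_CUBIC))
E
python3 meas.py
```

```text
t 28.85 at [338.7 316.2 186.4] jaw 97.7 w 74.1 | offset [-100.5 -278.8  152.5] roll -0.1 j6 -1.05 F [ 0.2 -1.3  0.9]
orange px [287. 237.] z 5 rect [475.1  53.3] [55.6 69.1] 88.2 cen [474.   52.9] axis -28.3
orange px [287. 237.] z 24 rect [475.6  52.3] [54.8 68.1] 88.2 cen [474.4  51.9] axis -28.3
green px [328. 246.] z 5 rect [452.6 -56.2] [64.2 52.7] 0.9 cen [449.3 -53.2] axis 17.2
green px [328. 246.] z 24 rect [453.3 -55.6] [63.3 52. ] 0.9 cen [450.1 -52.6] axis 17.2
wood px [287. 237.] z 30 rect [475.8  51.9] [75.6 75.5] 84.1 cen [475.8  51.9] axis -82.3
wood px [376. 233.] z 30 rect [ 491. -178.] [108.9  19.6] 3.7 cen [ 490.3 -177.9] axis 4.0
teal px [441. 228.] z 30 rect [ 503.9 -345.2] [107.1  20.7] 3.7 cen [ 504.  -345.2] axis 3.9
dark px [407. 229.] z 30 rect [ 498.  -257.2] [136.3  44.6] 3.9 cen [ 496.1 -257.5] axis 4.5
dark px [407. 229.] z 6.5 rect [ 497.8 -261.6] [138.7  45.4] 3.9 cen [ 495.9 -261.9] axis 4.5
dark px [374. 221.] z 30 rect [ 524.6 -171.8] [201.6  45.3] 4.4 cen [ 520.1 -168.1] axis 5.1
dark px [374. 221.] z 6.5 rect [ 524.9 -174.7] [205.2  46.1] 4.4 cen [ 520.3 -170.9] axis 5.1
dark px [438. 216.] z 30 rect [ 537.1 -338.4] [203.3  52.2] 2.4 cen [ 538.4 -338.4] axis 4.0
dark px [438. 216.] z 6.5 rect [ 537.7 -344.3] [207.   53.2] 2.4 cen [ 539.  -344.2] axis 4.0
blue px [361. 221.] z 6 rect [ 521.7 -140. ] [231.4   6.7] 4.2 cen [ 523.  -140.2] axis 4.3
red px [373. 194.] z 25 rect [ 590.5 -170.5] [39.8 30.5] 4.5 cen [ 590.  -170.5] axis 4.2
```

View pics/sc8.png

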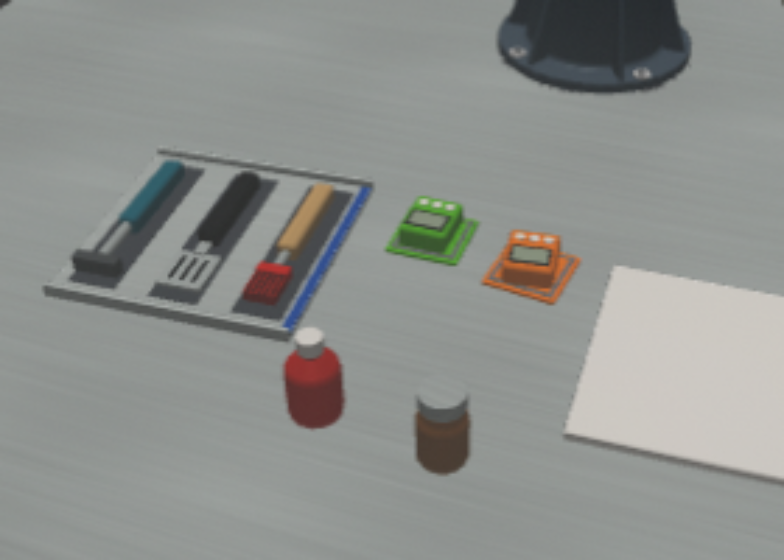

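View pics/top8.png

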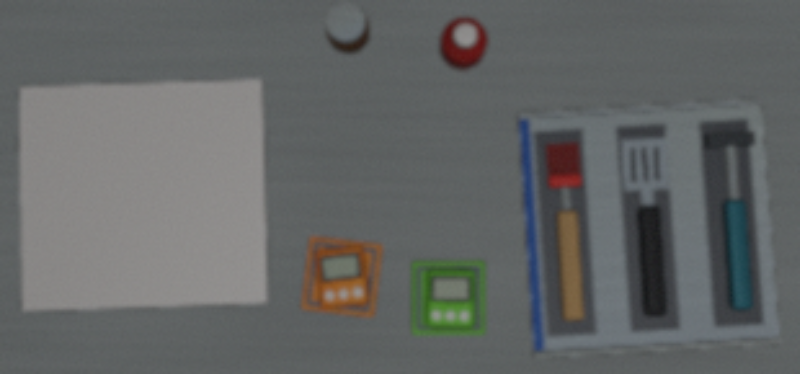

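View pics/tim8.png

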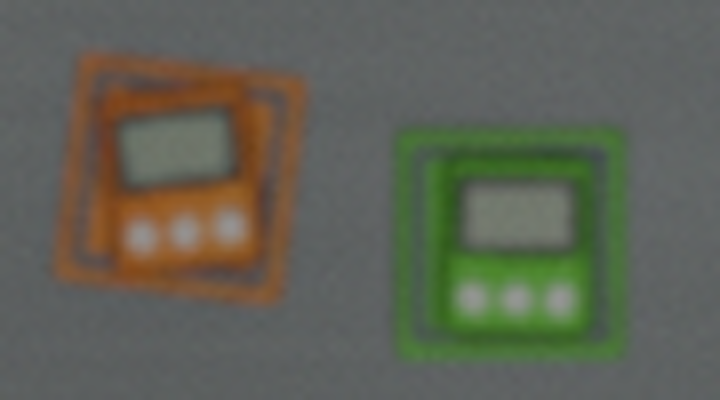

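The last pictures show every tool centred in its correct lane. Both timers sit screen up on their own pads, and the bottle and pot haven't moved. The gripper is open and clear.

Run:
```python
from cell import *
print(hand_in(), get_obs()["time"])
```

```text
the job is handed in; nothing more can be done
the job is handed in; nothing more can be done
```

The job is done and handed in at about 29 s of the 144 s allowed. The brush, turner and scraper are in the first, middle and last lanes from the blue stripe. Both timers are screen up on the pads of their own colour.

- **Tools:** in the last top view, the handle positions put the brush and scraper within about 2 mm of their lane centres, and along the lanes to within about 0.5°. I read the turner against its lane edges by eye, because its black handle merges with the dark lane, and it looked within a few mm.
- **Timers:** judged by eye in the enlarged picture, the orange timer is within about 1 mm of its pad centre. The green one is about 2–3 mm off to one side; the limit is 12 mm.
- **Bottle and pot:** the sauce bottle and pepper pot show at the same pixels as at the start. The gripper was open and well clear when I handed in.
- **What disagreed:** the scene camera placed the pads about 5 mm further out than the top camera did. I used the top camera for both picking and placing, so the relative placement holds. TCP readings scattered by about 1–2 mm.
- **What I couldn't confirm:** nothing failed that I could see, but the hand-in reports no verdict.

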